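# Thread the union nuts onto a rod and hang them up

### The job

Pick up the threading rod by its wooden handle, run it through the holes of all three plastic union nuts standing in the draining rack, feeling for the hole of the loose washer inside each, and lift the three out together on the rod. Then hang the loaded rod in the steel stand, handle down in the trough and rod in the vee, and let go of it. Do not take hold of the nuts with the gripper, let none fall, work gently enough that the rack stays where it is, and leave the pot, the hose connector and the trowel alone.

Things in the scene. Friction and masses are not known exactly. Their poses are not given: they have to be found in the camera images.
- rod: Threading rod, loose, about 0.16 kg. Origin on its axis at the front face of the collar; x points along the rod to the tip, z is up as it lies. Aluminium rod 10 mm thick from x = 0 to +135 mm (flat end, edge bevelled 0.8 mm), round collar 30 mm across from x = -6 to 0, wooden handle behind. It starts lying on the bench on its handle, axis 15 mm above the bench.
- rod_tip (a point): The end of the rod, on its axis, 135 mm from the rod's origin.
- rod_handle (a point): A good place to hold the wooden handle, on the rod's axis 68 mm behind the rod's origin; axes as the rod's. The handle is 18 mm wide (y), 30 mm high (z), centred on the axis, and reaches from 115 to 6 mm behind the rod's origin. The rod balances about 50 mm behind its origin.
- rack: Draining rack: black comb on steel legs with a base 120 by 120 mm, loose on rubber feet, 1.8 kg; pushed along the slope with more than some 8 N it tips or slides. Origin on the bench under the middle slot; x is level, along the row of slots to the higher end, y across, z up. The row rises to +x by 15 degrees (0.262 rad).
- rack_floor (a point): Centre of the floor of the rack's middle slot, 92.5 mm above the bench; axes as the rack's. Three slots, 22 mm apart along the slope, 13.5 mm wide. Comb posts 34 mm high, square to the slope, stand 18 to 34 mm either side of the middle plane: the 36 mm between is open for the rod. Combs end 37 mm along the slope either side of here. Cheeks 31 mm high close the slots 35 mm to either side.
- nut0: White plastic hexagonal union nut in the rack's lowest slot, loose, about 36 g, 48 mm across flats, 12 mm thick, with a captive rubber washer inside. Origin at its centre, x along its axis, up the slope, y level. It stands on a flat, centre 24 mm above the sloping slot floor, up to 3 mm to either side of the rack's middle plane, so the nuts are not in line; pushed, it slides sideways.
- nut1: White plastic hexagonal union nut in the rack's middle slot, loose, about 36 g, 48 mm across flats, 12 mm thick, with a captive rubber washer inside. Origin at its centre, x along its axis, up the slope, y level. It stands on a flat, centre 24 mm above the sloping slot floor, up to 3 mm to either side of the rack's middle plane, so the nuts are not in line; pushed, it slides sideways.
- nut2: White plastic hexagonal union nut in the rack's highest slot, loose, about 36 g, 48 mm across flats, 12 mm thick, with a captive rubber washer inside. Origin at its centre, x along its axis, up the slope, y level. It stands on a flat, centre 24 mm above the sloping slot floor, up to 3 mm to either side of the rack's middle plane, so the nuts are not in line; pushed, it slides sideways.
- nut0_recess (a point): Middle of the lower face of the washer in the lowest nut (alike in all three). The nut's opening is 32 mm wide; 3.5 mm inside it a washer 5 mm thick closes it but for one round hole 13 mm across. The washer floats: its hole lies anywhere up to 7.5 mm to either side of the nut's centre along the nut's y (level with it in z). The poses do not tell where; it must be felt or seen.
- nut1_recess (a point): The same point of the middle nut, 2.5 mm down the slope from the nut's centre. A washer stays where it sits by light friction (about 0.4 N) and slides sideways, with its nut, when the rod in its hole pushes it; pressing on its face does not move it.
- nut2_recess (a point): The same point of the highest nut.
- stand: Steel hanging stand, fixed, base 175 by 80 mm. Origin on the bench; x is level and points to its higher end (the vee), y across, z up. The hung rod's axis rises 15 degrees (0.262 rad) towards +x and passes 120 mm above the origin. A trough with flared mouth holds the handle, a vee higher up holds the rod, tip beyond it.
- stand_seat (a point): Where the rod's origin (axis at the collar's front) lies when the rod hangs properly: 120 mm above the stand's origin; axes as the stand's (level). Along the slope from here: trough from -34 to -14 mm, 24 mm wide inside, 45 mm over the flared mouth, floor 15 mm below the rod's axis; 90 degree vee from 108 to 116 mm, its arms reaching about 14 mm above the rod's axis.
- clay_pot: Terracotta pot, 80 mm across, 75 mm high, loose bystander. Origin under its centre.
- connector: Brass hose connector, 38 mm across, 56 mm high, standing, loose bystander. Origin under its centre.
- trowel: Small flat hand tool with wooden handle, 225 mm long, lying, loose bystander. Origin on the bench near its middle, x towards the blade.
There are look-alikes about, which are no part of the job. What is shaped like the nut0 but purple is not meant.

How it is judged:
By the outcome, as a careful person would: the job done as asked, in the order asked, and still so for the second after the job is handed in, with the robot touching nothing.
It also fails if it takes over 72 s, if anything falls off the work surface, if the arm or the gripper's body presses on something with over 40 N, if the wrist force passes 120 N, or if a joint passes its speed limit or range.

### The arm

A 6-joint arm with a two-finger parallel gripper is mounted at the origin on the work surface. World frame = base frame: x ahead of the robot, y to its left, z up, the work surface at z = 0. Lengths are in m, angles in rad, forces in N, time in s.
With the tool pointing down it reaches from about 0.25 to 0.775 m from the base axis. Payload 4 kg.
Tool frame: the origin (TCP) lies at the very end of the fingers, on their centre line; the grasp point (between the pads) lies 19 mm behind it (robot.grip_point_offset is the distance from the TCP to the grasp point, in m); z points along the fingers, x is the direction in which the jaws open and shut, and the axes are right-handed (so a half turn about z gives the same grasp; the last joint's range is limited). The gripper opens to 94 mm and grips with 3 to 60 N. Pads are 16 mm wide; open, the fingers measure 119 mm over their backs; the gripper's body (75 mm by 177 mm) begins 78 mm behind the grasp point.
Start: joints at [-1.423, 0.087, 1.371, -0, 1.684, -0.103], TCP at [0.136, -0.533, 0.206] pointing down, gripper open.
Joint ranges: [-3.1, 3.1], [-0.76, 2.03], [0.27, 2.55], [-1.08, 4.22], [0.17, 2.65], [-2.57, 2.57]. Speed limits (rad/s): [2.79, 2.79, 3.14, 3.14, 3.14, 3.14].

### API

Orientations are given as [roll, pitch, yaw] about the fixed x, y, z axes, in that order (R = Rz(yaw) Ry(pitch) Rx(roll)).
In Python, from bench import robot gives the robot as it stands.
- The arm moves only by the shell command python3 -m inch 'ROWS'. ROWS is text: rows parted by semicolons, each of 5 numbers parted by spaces: the shift along the tool's x, y, z in cm, then the turn about the tool's z in rad, then the closure, from 0 (fully open) to 1 (shut). In form: tx ty tz spin claw; .... A call has 1 to 20 rows; each row is the pose to reach, as a shift and turn from the pose measured when the call began, along the tool's axes at that moment; what a row does not reach only later rows make up. A row lasts 1/12 s, in which the tool goes at most 41.7 mm and 7.16 degrees, less where a joint would pass 70% of its speed; a pose out of reach is approached as far as the arm can. A call with a gripper value outside its range is refused whole. The fingers move at their own pace and stop on an object; the grip force is fixed at half the most. Time passes only in rows, so rows that repeat a pose let the fingers close. It gives the time, the measured TCP pose, the force and the opening at its end, in the units of the state.
- robot.get_obs(): the state, without advancing time (a new reading comes with each control period).
- robot.snapshot(name): name is "side" or "top" or "wrist"; returns (picture, depth): 480x640x3 uint8, blue, green, red; 480x640 float32, m along the optical axis (not along the pixel's ray), 0 where there is no reading.
- robot.camera_info(name): a dict with "K" (3x3 intrinsics, pixels), "extrinsics" (4x4, takes a point from world to camera coordinates); the wrist camera has in their place "mount" (4x4, takes a point from camera to tool coordinates, whose origin is the TCP and whose axes are the tool frame's). Camera axes: x right, y down, z forward; pixel columns grow to the right and rows downward; lengths in m; the calibration is good to about 2 mm. A picture is of the moment at which its call begins: read the wrist's pose just before it. camera_info takes no time and is no camera call.
- robot.close_job(): hands the job in, once; it reports no verdict.
The state is a dict: "time": time; "joint_positions": joint angles; "qvel": joint speeds; "joint_torque": joint torques, N m; "tool_pos": TCP position; "ee_rot": TCP orientation; "wrist_force": force on the tool from outside, world axes, zero at the start; "wrist_torque": the same for the moment, N m; "width": finger opening in m.
Only numpy, scipy, OpenCV 4.12 (cv2) and the standard library are available. Lean on these libraries where they do the work, as an engineer would, in place of code of your own. Each camera call takes 0.05 s, during which the arm holds its last target.

## Working session

There is one attempt and no reset: what is moved stays moved. The work goes in short steps, Python scripts to look and compute and a shell command to move; the robot and the scene stay as the last step left them, time stands still between calls to the robot, and variables do not carry over. Pictures are saved under pics/ and viewed, and the job is handed in when it is done.

```bash
ls; mkdir -p pics
python3 - <<'E'
from bench import robot
import cv2,numpy as np
np.set_printoptions(precision=4,suppress=True)
o=robot.get_obs();print(o)
for n in ["side","top","wrist"]:
    p,d=robot.snapshot(n);cv2.imwrite(f"pics/{n}0.png",p);np.save(f"pics/{n}0.npy",d)
    print(n,robot.camera_info(n))
E
```

```text
pics
{'time': 0.0, 'joint_positions': array([-1.4231,  0.0879,  1.3722,  0.    ,  1.6836, -0.1031]), 'qvel': array([-0.0003, -0.0013, -0.0004,  0.0004, -0.0017,  0.0003]), 'joint_torque': array([ -0.0003, -34.0186, -30.2424,   0.0717,   0.0331,  -0.0002]), 'tool_pos': array([ 0.1364, -0.5322,  0.2043]), 'ee_rot': array([-3.1414,  0.0022, -1.32  ]), 'wrist_force': array([-0.4259, -0.2474,  0.1319]), 'wrist_torque': array([ 0.0317,  0.0036, -0.0042]), 'width': 0.09400436761816171}
side {'K': array([[447.0015,   0.    , 321.2526],
       [  0.    , 447.0015, 244.157 ],
       [  0.    ,   0.    ,   1.    ]]), 'extrinsics': array([[-0.958 , -0.2861, -0.0206,  0.5352],
       [-0.2027,  0.7262, -0.6569,  0.1846],
       [ 0.2029, -0.6251, -0.7537,  0.7834],
       [ 0.    ,  0.    ,  0.    ,  1.    ]])}
top {'K': array([[445.6522,   0.    , 324.3582],
       [  0.    , 445.6522, 246.119 ],
       [  0.    ,   0.    ,   1.    ]]), 'extrinsics': array([[ 0.1918, -0.9814,  0.0023, -0.1392],
       [-0.9616, -0.1884, -0.1997,  0.5752],
       [ 0.1964,  0.0361, -0.9799,  0.7173],
       [ 0.    ,  0.    ,  0.    ,  1.    ]])}
wrist {'K': array([[363.0086,   0.    , 320.3706],
       [  0.    , 363.0086, 239.7046],
       [  0.    ,   0.    ,   1.    ]]), 'mount': array([[ 1.    , -0.0009, -0.0004,  0.0008],
       [ 0.001 ,  0.9724,  0.2335, -0.0671],
       [ 0.0002, -0.2335,  0.9724, -0.1794],
       [ 0.    ,  0.    ,  0.    ,  1.    ]])}
```

View pics/side0.png

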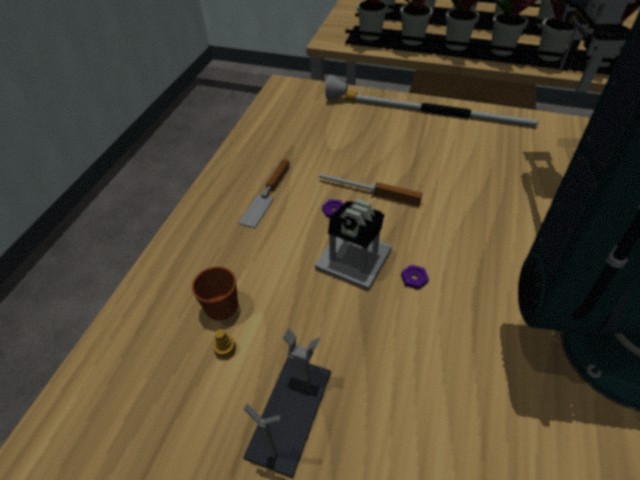

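View pics/top0.png

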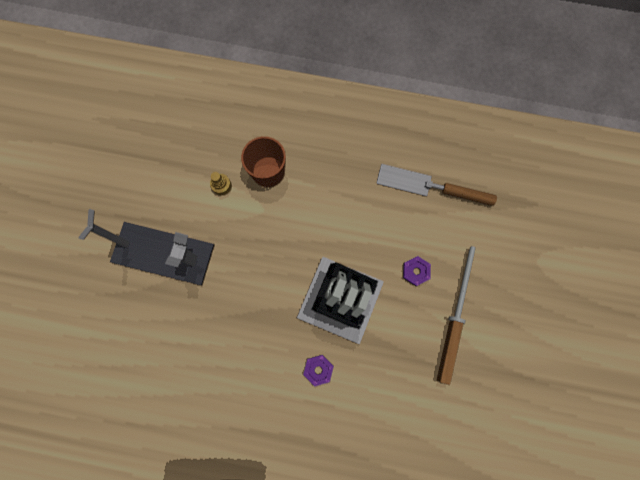

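View pics/wrist0.png

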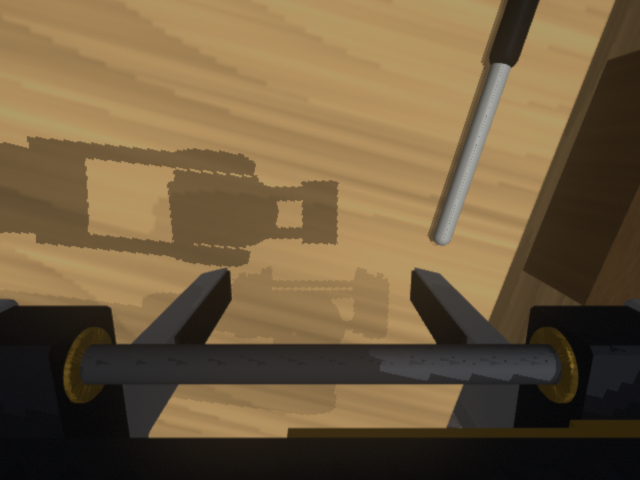

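The top view shows the rod at about (448,380)–(472,248), the rack at (340,300), the stand at (160,252), purple look-alike nuts at (417,271) and (318,370), the pot at (264,162), the connector at (220,183) and the trowel at (437,185). I'll zoom in on the rack and stand.

```bash
cat > h.py <<'E'
from bench import robot
import cv2,numpy as np
from scipy.spatial.transform import Rotation as Ro
np.set_printoptions(precision=4,suppress=True)
def cam(n,obs=None):
    i=robot.camera_info(n);K=i["K"]
    if n=="wrist":
        T=np.eye(4);T[:3,:3]=Ro.from_euler('xyz',obs["ee_rot"]).as_matrix();T[:3,3]=obs["tool_pos"]
        return K,T@i["mount"]
    return K,np.linalg.inv(i["extrinsics"])
def ray(K,W,uv):
    uv=np.atleast_2d(np.asarray(uv,float));d=np.c_[uv,np.ones(len(uv))]@np.linalg.inv(K).T@W[:3,:3].T
    return W[:3,3],d
def onz(K,W,uv,z):
    c,d=ray(K,W,uv);return c+d*((z-c[2])/d[:,2])[:,None]
def tri(l):  # list of (K,W,uv)
    A=np.zeros((3,3));b=np.zeros(3);R=[]
    for K,W,uv in l:
        c,d=ray(K,W,uv);d=d[0]/np.linalg.norm(d[0]);P=np.eye(3)-np.outer(d,d);A+=P;b+=P@c;R.append((c,P))
    x=np.linalg.solve(A,b);return x,[np.linalg.norm(P@(x-c)) for c,P in R]
def pr(K,W,X):
    p=np.atleast_2d(X)-W[:3,3];p=p@W[:3,:3];p=p@K.T;return p[:,:2]/p[:,2:]
def cloud(K,W,d):
    v,u=np.mgrid[:480,:640];c,r=ray(K,W,np.c_[u.ravel(),v.ravel()]);return (c+r*d.ravel()[:,None]).reshape(480,640,3)
E
python3 - <<'E'
from h import *
for n,(x0,y0,x1,y1),nm in [("top",(290,245,390,355),"r"),("side",(300,190,440,290),"r"),("top",(70,200,230,295),"s"),("side",(230,320,350,475),"s"),("top",(420,230,500,390),"rod"),("side",(310,165,430,215),"rod")]:
    p=cv2.imread(f"pics/{n}0.png")[y0:y1,x0:x1]
    f=min(800/p.shape[1],600/p.shape[0]);print(n,nm,f)
    p=cv2.convertScaleAbs(p,alpha=1.6,beta=10)
    cv2.imwrite(f"pics/z_{n}_{nm}.png",cv2.resize(p,None,fx=f,fy=f,interpolation=cv2.INTER_NEAREST))
for n in["top","side"]:
    K,W=cam(n);print(n,W[:3,3])
    C=cloud(K,W,np.load(f"pics/{n}0.npy"));np.save(f"pics/C{n}.npy",C)
K,W=cam("top");print(onz(K,W,[[448,380],[456,322],[472,250]],.015))
C=np.load("pics/Ctop.npy")
print(C[290:310:4,330:372:6,2])
E
```

```text
top r 5.454545454545454
side r 5.714285714285714
top s 5.0
side s 3.870967741935484
top rod 3.75
side rod 6.666666666666667
top [ 0.4389 -0.0542  0.818 ]
side [0.3912 0.5088 0.7228]
[[ 0.4085 -0.2804  0.015 ]
 [ 0.5097 -0.2808  0.015 ]
 [ 0.6448 -0.2922  0.015 ]]
[[0.1068 0.1466 0.1427 0.1192 0.1391 0.1048 0.132 ]
 [0.1076 0.1457 0.1011 0.1384 0.1379 0.1069 0.1344]
 [0.1399 0.1422 0.1045 0.1397 0.1375 0.129  0.1338]
 [0.1292 0.1313 0.1119 0.1381 0.0953 0.1353 0.1327]
 [0.1082 0.1304 0.1346 0.1382 0.1025 0.1343 0.1316]]
```

Run:
```python
import cv2,numpy as np
a=[cv2.imread(f"pics/z_{n}.png") for n in("top_r","side_r","top_s","side_s")]
c=np.zeros((600,800,3),np.uint8)
for k,i in enumerate(a):
    f=min(400/i.shape[1],300/i.shape[0]);i=cv2.resize(i,None,fx=f,fy=f);y,x=(k//2)*300,(k%2)*400;c[y:y+i.shape[0],x:x+i.shape[1]]=i
cv2.imwrite("pics/mont.png",c)
```

```text
(no output)
```

View pics/z_top_r.png

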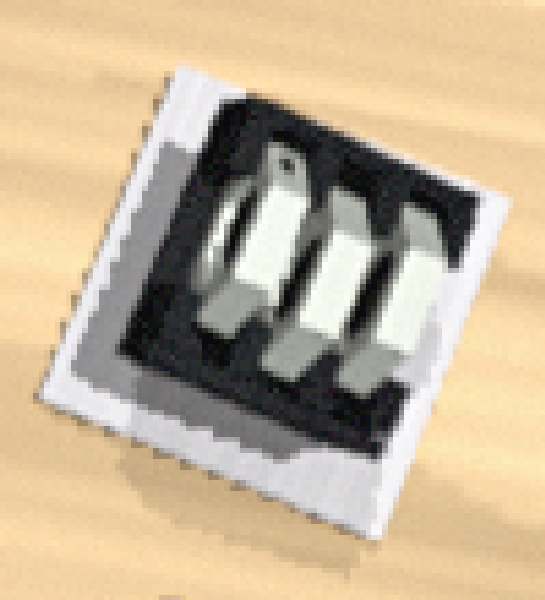

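View pics/z_side_r.png

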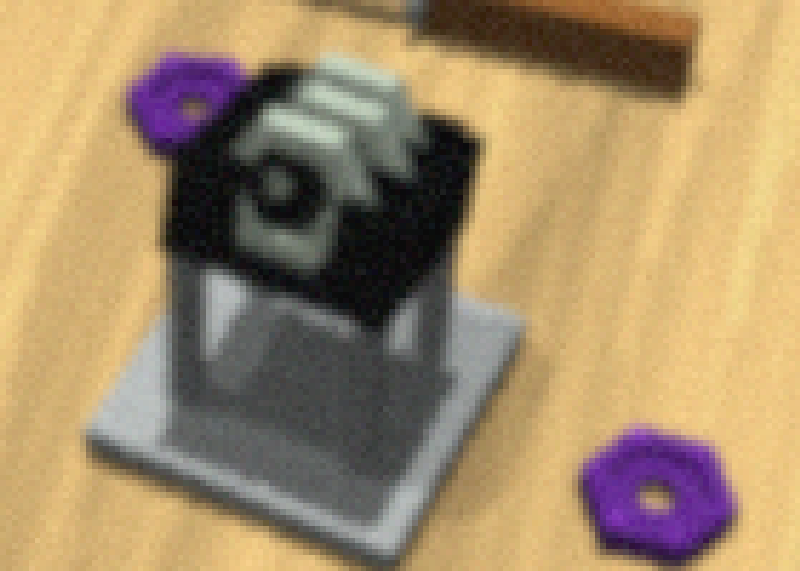

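View pics/z_top_s.png

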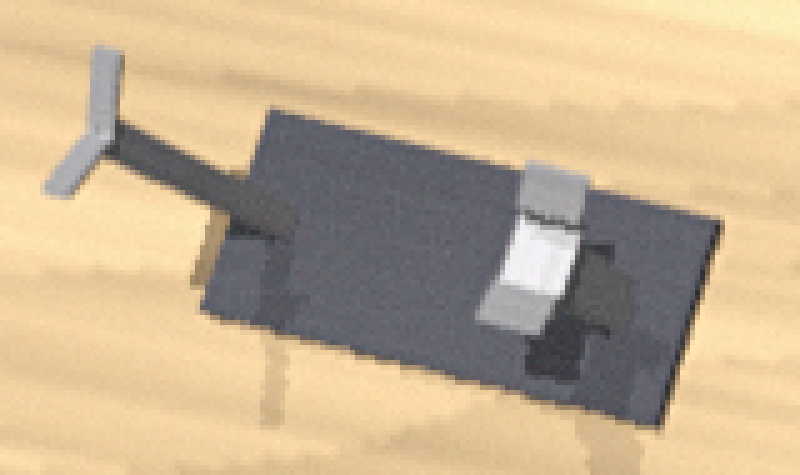

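View pics/z_side_s.png

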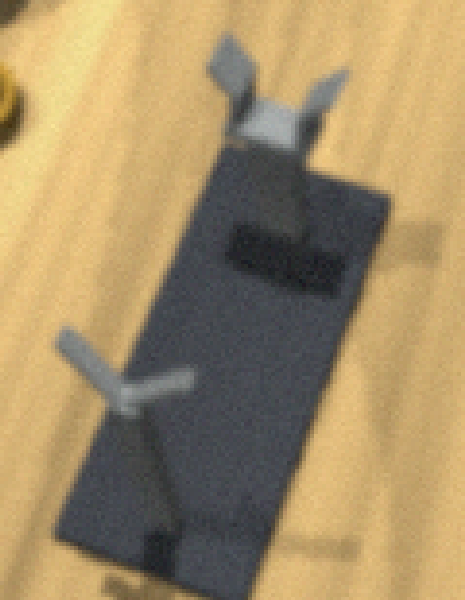

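Rack: nuts at about (337,290), (351,297) and (365,301) in the top view, with the highest at the left. In the side view the opening of nut2 is at about (350,223). The stand's trough is near (177,252) and its vee near (90,226) in the top view, so both slopes rise towards +y. Next I'll measure precisely.

Run:
```python
from h import *
K,W=cam("top");Ks,Ws=cam("side")
p=cv2.imread("pics/top0.png");hsv=cv2.cvtColor(p,cv2.COLOR_BGR2HSV)
C=np.load("pics/Ctop.npy");Cs=np.load("pics/Cside.npy")
# rod: points higher than 6mm in ROI
roi=np.zeros((480,640),bool);roi[235:395,425:490]=1
m=roi&(C[...,2]>.006)&(C[...,2]<.05)
ys,xs=np.nonzero(m)
P=onz(K,W,np.c_[xs,ys],.015);print(len(P),P.min(0),P.max(0))
# sections along x
for a in np.arange(.385,.66,.015):
    s=(P[:,0]>=a)&(P[:,0]<a+.015)
    if s.sum():print(round(a,3),s.sum(),(P[s,1].min()+P[s,1].max())/2,np.ptp(P[s,1]),C[ys[s],xs[s],2].max())
# rack base, stand base
print('bench z',np.median(C[400:440,100:160,2]))
for nm,(x0,y0,x1,y1),zr in [("rackbase",(290,245,390,350),(.004,.04)),("standbase",(70,200,230,295),(.004,.04))]:
    r=np.zeros((480,640),bool);r[y0:y1,x0:x1]=1
    m=r&(C[...,2]>zr[0])&(C[...,2]<zr[1]);print(nm,np.median(C[m][:,2]))
    m2=(r&(C[...,2]>zr[0])).astype(np.uint8)
    Q=C[m].astype(np.float32)[:,:2]
    rc=cv2.minAreaRect(Q);print(rc,cv2.boxPoints(rc))
```

```text
1478 [ 0.4013 -0.3037  0.015 ] [ 0.6511 -0.2104  0.015 ]
0.4 113 -0.2732650143131704 0.024087556468417315 0.03325543077525439
0.415 122 -0.2743273045190365 0.024701390419052283 0.03393966240338242
0.43 123 -0.2755386017573161 0.02503869107096912 0.03403982038251607
0.445 119 -0.276858073518573 0.023559991055079887 0.03426651800135605
0.46 120 -0.2779416903344535 0.02418506229168732 0.03315621270452496
0.475 121 -0.2790616330664893 0.024759606945115364 0.0329893274558245
0.49 117 -0.28055659952612044 0.024148798870594013 0.03350758447403146
0.505 117 -0.2811714675560427 0.030189251049158428 0.03336345342226288
0.52 50 -0.2821591906857531 0.010521979328995734 0.023177622897707084
0.535 49 -0.28343946330583397 0.010331147342963587 0.024136511871358568
0.55 48 -0.284847462872415 0.010373548883033656 0.022015749866755918
0.565 69 -0.25311662015791253 0.07671682441972685 0.022048310554473538
0.58 97 -0.252456421870335 0.07972079616892236 0.02376877296232538
0.595 86 -0.25197959913541135 0.08312295593392563 0.022945200724108106
0.61 46 -0.28986745414762816 0.010287766589554048 0.023224730666919546
0.625 45 -0.29090771079907707 0.011171978700675267 0.023257936639498933
0.64 36 -0.2952337586645669 0.016935231543239948 0.02480924110686422
bench z 8.215527537519529e-05
rackbase 0.01424833652215618Traceback (most recent call last):
  File "<stdin>", line 21, in <module>
cv2.error: OpenCV(4.12.0) /io/opencv/modules/imgproc/src/convhull.cpp:143: error: (-215:Assertion failed) total >= 0 && (depth == CV_32F || depth == CV_32S) in function 'convexHull'
```

Run:
```python
from h import *
K,W=cam("top");Ks,Ws=cam("side")
C=np.load("pics/Ctop.npy").astype(np.float64);Cs=np.load("pics/Cside.npy")
def base(C,box,z,dz=.004):
    x0,y0,x1,y1=box
    Q=C[y0:y1,x0:x1].reshape(-1,3);Q=Q[(abs(Q[:,2]-z)<dz)]
    return Q
for nm,cc,box in [("rack top",C,(290,245,390,350)),("rack side",Cs,(310,235,400,290)),("stand top",C,(105,215,220,290)),("stand side",Cs,(240,355,340,475))]:
    x0,y0,x1,y1=box;z=cc[y0:y1,x0:x1,2].ravel();h,e=np.histogram(z,np.arange(-.01,.2,.005));print(nm,dict(zip(e.round(3),h)))
def rect(p,box,thr):
    pass
# stand base by colour (dark gray-blue)
p=cv2.imread("pics/top0.png");x0,y0,x1,y1=70,200,230,300
hsv=cv2.cvtColor(p,cv2.COLOR_BGR2HSV)
print(hsv[265,150],hsv[270,220],p[265,150])
m=np.zeros((480,640),np.uint8);m[y0:y1,x0:x1]=(hsv[y0:y1,x0:x1,1]<90)*255
m=cv2.morphologyEx(m,cv2.MORPH_OPEN,np.ones((9,9)))
c=max(cv2.findContours(m,0,1)[0],key=cv2.contourArea)[:,0]
P=onz(K,W,c,.010).astype(np.float32)[:,:2];r=cv2.minAreaRect(P);print(r,cv2.boxPoints(r))
# rack base (white)
corn=np.array([[182,66],[510,200],[378,542],[40,397]])/5.4545+[290,245]
for z in(.010,.014): 
    q=onz(K,W,corn,z);print(z,q.mean(0),[np.linalg.norm(q[i]-q[i-1]) for i in range(4)],np.arctan2(*(q[0]-q[1])[[1,0]]),np.arctan2(*(q[3]-q[2])[[1,0]]))
corn=np.array([[270,108],[722,220],[660,430],[203,310]])/5+[70,200]
for z in(.006,.010): 
    q=onz(K,W,corn,z);print(z,q.mean(0),[np.linalg.norm(q[i]-q[i-1]) for i in range(4)],np.arctan2(*(q[0]-q[1])[[1,0]]),np.arctan2(*(q[3]-q[2])[[1,0]]))
# vee, trough triangulated: vertex of vee top edge (inner bottom), arms tips
f=3.871
def T(t,s):print(tri([(K,W,np.array(t)/5+[70,200]),(Ks,Ws,np.array(s)/f+[230,320])]))
print("vee vertex");T([100,130],[128,398])
```

```text
rack top {np.float64(-0.01): np.int64(0), np.float64(-0.005): np.int64(2460), np.float64(0.0): np.int64(3522), np.float64(0.005): np.int64(4), np.float64(0.01): np.int64(1203), np.float64(0.015): np.int64(532), np.float64(0.02): np.int64(2), np.float64(0.025): np.int64(2), np.float64(0.03): np.int64(2), np.float64(0.035): np.int64(0), np.float64(0.04): np.int64(1), np.float64(0.045): np.int64(1), np.float64(0.05): np.int64(0), np.float64(0.055): np.int64(0), np.float64(0.06): np.int64(0), np.float64(0.065): np.int64(0), np.float64(0.07): np.int64(0), np.float64(0.075): np.int64(0), np.float64(0.08): np.int64(8), np.float64(0.085): np.int64(23), np.float64(0.09): np.int64(35), np.float64(0.095): np.int64(124), np.float64(0.1): np.int64(284), np.float64(0.105): np.int64(165), np.float64(0.11): np.int64(192), np.float64(0.115): np.int64(338), np.float64(0.12): np.int64(347), np.float64(0.125): np.int64(355), np.float64(0.13): np.int64(397), np.float64(0.135): np.int64(234), np.float64(0.14): np.int64(161), np.float64(0.145): np.int64(61), np.float64(0.15): np.int64(0), np.float64(0.155)
[... 3847 characters left out ...]
4(0.13): np.int64(14), np.float64(0.135): np.int64(19), np.float64(0.14): np.int64(44), np.float64(0.145): np.int64(52), np.float64(0.15): np.int64(58), np.float64(0.155): np.int64(66), np.float64(0.16): np.int64(58), np.float64(0.165): np.int64(1), np.float64(0.17): np.int64(0), np.float64(0.175): np.int64(0), np.float64(0.18): np.int64(0), np.float64(0.185): np.int64(0), np.float64(0.19): np.int64(0)}
[108  21  62] [ 18  83 151] [62 59 57]Traceback (most recent call last):
  File "<stdin>", line 19, in <module>
cv2.error: OpenCV(4.12.0) /io/opencv/modules/imgproc/src/convhull.cpp:143: error: (-215:Assertion failed) total >= 0 && (depth == CV_32F || depth == CV_32S) in function 'convexHull'
```

```bash
python3 -m inch '0 0 0 0.05 0; 0 0 0 0.05 0' | tail -5
```

```text
time: 0.32
tool_pos: [0.1364, -0.5321, 0.2039]
ee_rot: [-3.141, 0.003, -1.371]
wrist_force: [-0.3, 0.1, 0.2]
width: 0.0941
```

Run:
```python
from h import *
K,W=cam("top");Ks,Ws=cam("side")
C=np.load("pics/Ctop.npy");Cs=np.load("pics/Cside.npy")
corn=np.array([[182,66],[510,200],[378,542],[40,397]])/5.4545+[290,245]
q=onz(K,W,corn,.014);print(q.mean(0),[np.linalg.norm(q[i]-q[i-1]) for i in range(4)],np.arctan2(*(q[0]-q[1])[[1,0]]),np.arctan2(*(q[3]-q[2])[[1,0]]))
corn=np.array([[270,108],[722,220],[660,430],[203,310]])/5+[70,200]
q=onz(K,W,corn,.010);print(q.mean(0),[np.linalg.norm(q[i]-q[i-1]) for i in range(4)],np.arctan2(*(q[0]-q[1])[[1,0]]),np.arctan2(*(q[3]-q[2])[[1,0]]))
f=3.871
def T(t,s):
    r=tri([(K,W,np.array(t)/5+[70,200]),(Ks,Ws,np.array(s)/f+[230,320])]);print(r);return r[0]
v=T([100,130],[128,398])
# trough cloud points, from side and top, z in .09-.105 floor
for cc,b in((C,(160,230,195,270)),(Cs,(280,325,325,365))):
    x0,y0,x1,y1=b;Q=cc[y0:y1,x0:x1].reshape(-1,3);
    for lo,hi in((.09,.108),(.112,.14)):
        S=Q[(Q[:,2]>lo)&(Q[:,2]<hi)];print(lo,len(S),S.mean(0),S.min(0),S.max(0))
for cc,b in((C,(75,205,110,245)),(Cs,(240,400,285,425))):
    x0,y0,x1,y1=b;Q=cc[y0:y1,x0:x1].reshape(-1,3);S=Q[(Q[:,2]>.135)&(Q[:,2]<.18)];print(len(S),S.mean(0),S.min(0),S.max(0))
# nut tops from top cloud: bright white
p=cv2.imread("pics/top0.png");g=p.min(2)
m=np.zeros((480,640),np.uint8);m[270:325,320:380]=(g[270:325,320:380]>125)&(C[270:325,320:380,2]>.11)
n,l,s,c=cv2.connectedComponentsWithStats(m)
for i in range(1,n):
    if s[i,4]>15:
        Q=C[l==i];print(s[i],c[i],Q.mean(0),np.median(Q[:,2]))
# nut faces seen from top
```

```text
[ 0.5092 -0.0726  0.014 ] [np.float64(0.11924604953959118), np.float64(0.11799259310901056), np.float64(0.11998970552599761), np.float64(0.11911914787577932)] 1.3709308905197035 1.3646713312417944
[0.5306 0.2656 0.01  ] [np.float64(0.07854800154281043), np.float64(0.17625228853201244), np.float64(0.08013520791451717), np.float64(0.17565966260685628)] 1.5190882482913477 1.5100058223410042
(array([0.5346, 0.3374, 0.1387]), [np.float64(0.001370490628360871), np.float64(0.0013704906283606337)])
0.09 193 [0.5287 0.2059 0.0995] [0.5102 0.1946 0.0901] [0.5451 0.2164 0.108 ]
0.112 251 [0.5285 0.2002 0.1237] [0.5008 0.1881 0.1131] [0.5541 0.2116 0.1322]
0.09 266 [0.5273 0.2118 0.0992] [0.5094 0.1977 0.0918] [0.5465 0.2203 0.1078]
0.112 247 [0.53   0.2042 0.1224] [0.5009 0.1908 0.112 ] [0.5533 0.2162 0.1314]
219 [0.5348 0.3323 0.1531] [0.5105 0.3252 0.1351] [0.558  0.34   0.1656]
274 [0.5358 0.3351 0.1534] [0.51   0.3276 0.1387] [0.5576 0.3412 0.1651]
[333 279  13  20 138] [339.3188 288.3551] [ 0.5136 -0.064   0.1495] 0.14472030504774486
[345 287  13  20 133] [351.0376 296.5639] [ 0.506  -0.084   0.1389] 0.13898240231447512
[359 291  12  19 133] [364.8647 299.7519] [ 0.5054 -0.1055  0.1385] 0.13322200550917562
```

```bash
cat >> h.py <<'E'
def wrap(a):return (a+np.pi)%(2*np.pi)-np.pi
def go(p,yaw=None):
    o=robot.get_obs();R=Ro.from_euler('xyz',o["ee_rot"]).as_matrix()
    d=R.T@(np.asarray(p)-o["tool_pos"])*100
    s=0 if yaw is None else wrap(o["ee_rot"][2]-yaw)
    print("t",round(o["time"],2),"pos",o["tool_pos"],"rpy",o["ee_rot"],"F",o["wrist_force"],"w",round(o["width"],4))
    print("shift cm",d.round(2),"spin",round(s,3),"rows",np.linalg.norm(d)/4.17,abs(s)/.125)
E
python3 - <<'E'
from h import *
go([.4475,-.2756,.06],-1.654)
E
```

```text
t 0.32 pos [ 0.1364 -0.5321  0.2039] rpy [-3.1414  0.003  -1.3708] F [-0.3269  0.0793  0.199 ] w 0.0941
shift cm [-18.91 -35.58  14.45] spin 0.283 rows 10.266080442872275 2.2654218460135667
```

```bash
python3 -m inch '-18.9 -35.6 8 0.283 0; -18.9 -35.6 8 0.283 0; -18.9 -35.6 8 0.283 0; -18.9 -35.6 8 0.283 0; -18.9 -35.6 8 0.283 0; -18.9 -35.6 8 0.283 0; -18.9 -35.6 8 0.283 0; -18.9 -35.6 8 0.283 0; -18.9 -35.6 14.4 0.283 0; -18.9 -35.6 14.4 0.283 0; -18.9 -35.6 14.4 0.283 0; -18.9 -35.6 14.4 0.283 0; -18.9 -35.6 14.4 0.283 0; -18.9 -35.6 14.4 0.283 0' | tail -5
python3 - <<'E'
from h import *
o=robot.get_obs();p,d=robot.snapshot("wrist");cv2.imwrite("pics/w1.png",p)
K,W=cam("wrist",o)
print(pr(K,W,[[.4475,-.2756,.015],[.515,-.2812,.015],[.65,-.2924,.015]]))
go([.4475,-.2756,.004],-1.654)
E
```

```text
time: 1.48
tool_pos: [0.4478, -0.2765, 0.0614]
ee_rot: [3.142, 0.002, -1.653]
wrist_force: [0.5, -0.0, 0.8]
width: 0.0943
[[ 317.8998  259.9936]
 [ 317.6379  152.5524]
 [ 316.9817 -116.5966]]
t 1.53 pos [ 0.4479 -0.2772  0.0621] rpy [-3.1403  0.0009 -1.6545] F [-0.3358 -0.3956 -0.6971] w 0.094
shift cm [-0.15  0.06  5.81] spin -0.0 rows 1.3943028874725518 0.003601286387382885
```

View pics/w1.png

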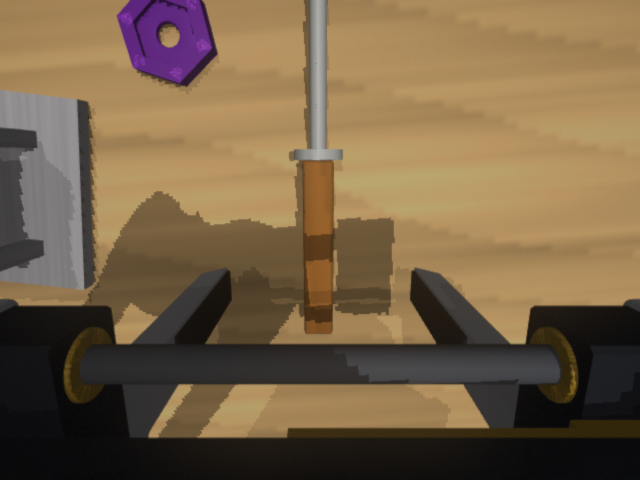

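The wrist view shows the handle upright between the jaws: collar at (318,155), tail at (318,332), within 3 px of the prediction. Descend and grip.

```bash
python3 -m inch '-0.1 0 3 0 0; -0.1 0 5.7 0 0; -0.1 0 5.7 0 0; -0.1 0 5.7 0 0; -0.1 0 5.7 0 1; -0.1 0 5.7 0 1; -0.1 0 5.7 0 1; -0.1 0 5.7 0 1; -0.1 0 5.7 0 1; -0.1 0 5.7 0 1; -0.1 0 5.7 0 1' | tail -5
```

```text
time: 2.45
tool_pos: [0.4482, -0.2761, 0.0053]
ee_rot: [-3.14, 0.001, -1.654]
wrist_force: [0.2, 0.1, 0.2]
width: 0.0508
```

```bash
python3 -m inch '0 0 0 0 1; 0 0 0 0 1; 0 0 0 0 1; 0 0 0 0 1; 0 0 0 0 1; 0 0 0 0 1; 0 0 -0.3 0 1; 0 0 -4 0 1; 0 0 -8 0 1; 0 0 -12 0 1; 0 0 -16 0 1; 0 0 -20 0 1; 0 0 -22 0 1; 0 0 -22 0 1; 0 0 -22 0 1' | tail -5
python3 - <<'E'
from h import *
o=robot.get_obs();p,d=robot.snapshot("wrist");cv2.imwrite("pics/w2.png",p)
p,d=robot.snapshot("side");cv2.imwrite("pics/s2.png",p)
K,W=cam("wrist",o);g=o["tool_pos"]+[0,0,.011]
print(pr(K,W,[g+np.array([1,-.083,0])*a for a in(.068,.203)]))
Ks,Ws=cam("side");print(pr(Ks,Ws,[g+np.array([1,-.083,0])*a for a in(-.047,.068,.203)]))
go([.5258,.162,.24],-1.654+1.6)
E
```

```text
time: 3.7
tool_pos: [0.4481, -0.2765, 0.2259]
ee_rot: [-3.138, -0.001, -1.654]
wrist_force: [1.2, 0.0, -2.2]
width: 0.0177
[[ 318.4507  150.5816]
 [ 317.3627 -231.5522]]
[[438.1595 113.5129]
 [380.0864 102.5733]
 [316.6313  90.6198]]
t 3.8 pos [ 0.4468 -0.2755  0.2223] rpy [ 3.1387  0.0035 -1.6543] F [-0.5966  0.4711 -1.8993] w 0.0179
shift cm [-44.26  -4.22  -1.63] spin -1.6 rows 10.670047497277283 12.80269862001613
```

View pics/w2.png

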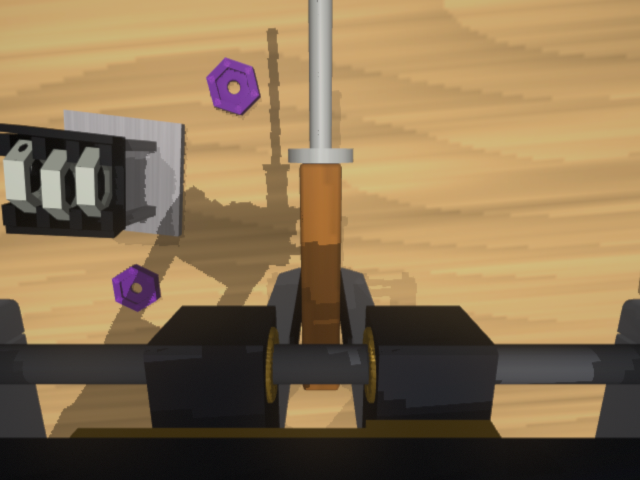

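View pics/s2.png

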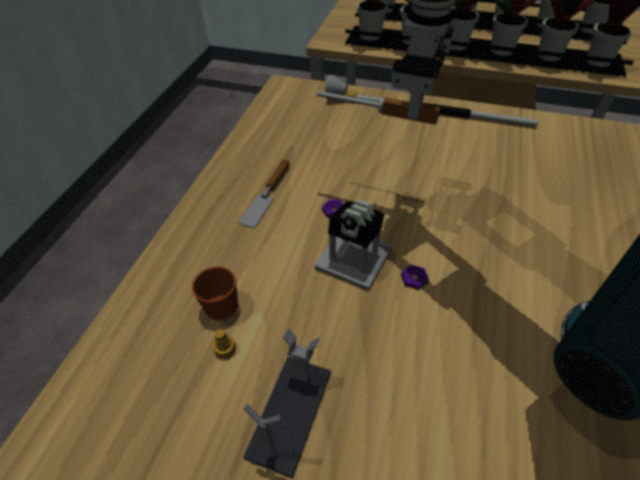

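The rod is held firmly and level (side view: tip at (318,95), collar at (381,104)). The tool can't tilt, so I'll use the stand's vee to pivot the rod to 15° in the grip, regrip it there, then thread.

```bash
python3 -m inch '-44.3 -4.2 -1.6 -1.6 1; -44.3 -4.2 -1.6 -1.6 1; -44.3 -4.2 -1.6 -1.6 1; -44.3 -4.2 -1.6 -1.6 1; -44.3 -4.2 -1.6 -1.6 1; -44.3 -4.2 -1.6 -1.6 1; -44.3 -4.2 -1.6 -1.6 1; -44.3 -4.2 -1.6 -1.6 1; -44.3 -4.2 -1.6 -1.6 1; -44.3 -4.2 -1.6 -1.6 1; -44.3 -4.2 -1.6 -1.6 1; -44.3 -4.2 -1.6 -1.6 1; -44.3 -4.2 -1.6 -1.6 1; -44.3 -4.2 -1.6 -1.6 1; -44.3 -4.2 -1.6 -1.6 1; -44.3 -4.2 -1.6 -1.6 1' | tail -5
python3 - <<'E'
from h import *
o=robot.get_obs();p,d=robot.snapshot("wrist");cv2.imwrite("pics/w3.png",p)
go([.5258,.162,.142],-.054)
K,W=cam("wrist",o)
print(pr(K,W,[[.529,.2275,.12],[.5284,.2082,.0993],[.5346,.337,.1422]]))
E
```

```text
time: 5.13
tool_pos: [0.525, 0.1619, 0.2378]
ee_rot: [-3.139, 0.006, -0.057]
wrist_force: [0.7, -0.6, -1.4]
width: 0.0177
t 5.18 pos [0.5252 0.1618 0.2384] rpy [-3.1387  0.005  -0.0568] F [ 0.5073  0.6137 -1.0367] w 0.0177
shift cm [0.11 0.01 9.64] spin -0.003 rows 2.3110363618721292 0.022326626492315427
[[321.5105 154.0067]
 [322.1779 176.9223]
 [320.3731 -14.6045]]
```

View pics/w3.png

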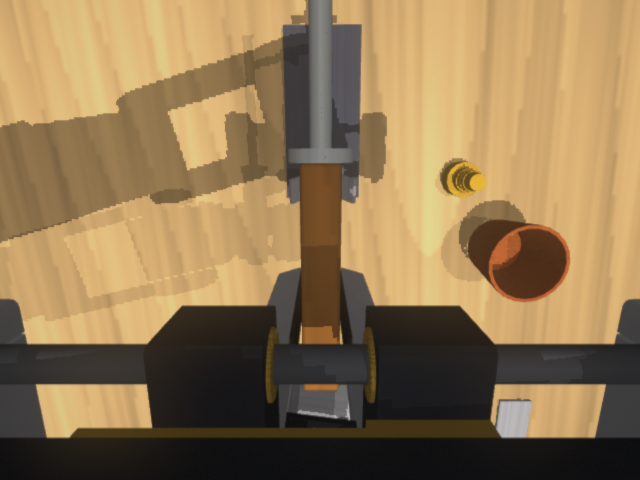

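```bash
python3 -m inch '0.1 0 4 0 1; 0.1 0 8 0 1; 0.1 0 9.2 0 1; 0.1 0 9.6 0 1; 0.1 0 10 0 1; 0.1 0 10.5 0 1; 0.1 0 11 0 1; 0.1 0 11.5 0 1; 0.1 0 11.5 0 1' | tail -5
python3 - <<'E'
from h import *
p,d=robot.snapshot("side");cv2.imwrite("pics/s4.png",cv2.resize(p[270:480,200:480],None,fx=2.8,fy=2.8))
E
```

```text
time: 5.93
tool_pos: [0.526, 0.1625, 0.1238]
ee_rot: [-3.138, 0.004, -0.057]
wrist_force: [-0.3, -0.4, -0.3]
width: 0.0181
```

View pics/s4.png

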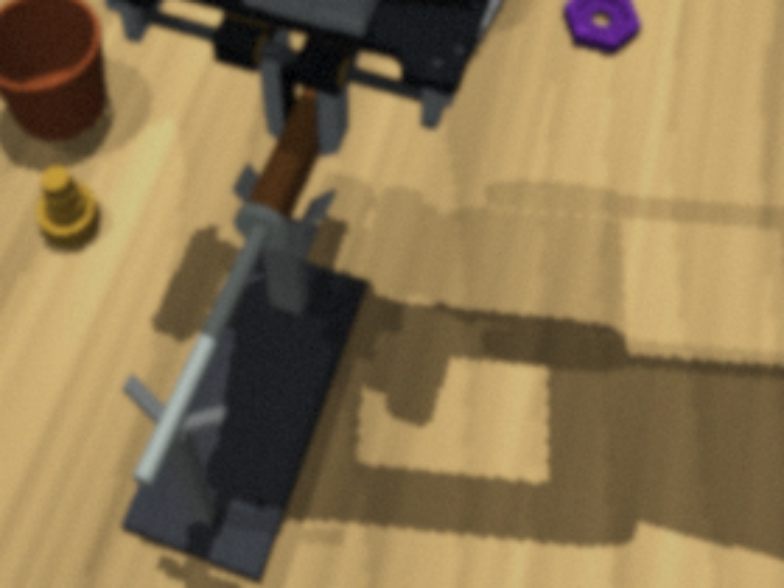

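The rod sits in the vee (crop (180,420)) and the handle is entering the trough. I'll continue down.

```bash
python3 -m inch '0 0 0.6 0 1; 0 0 1.2 0 1; 0 0 1.8 0 1; 0 0 2.3 0 1; 0 0 2.7 0 1; 0 0 2.7 0 1' | tail -5;  python3 -m inch '0 0 0.2 0 1; 0 0 0.3 0 1; 0 0 0.3 0 1' | tail -5
python3 - <<'E'
from h import *
p,d=robot.snapshot("side");cv2.imwrite("pics/s5.png",cv2.resize(p[270:480,200:480],None,fx=2.8,fy=2.8))
E
```

```text
time: 6.48
tool_pos: [0.5253, 0.1629, 0.0956]
ee_rot: [-3.138, 0.006, -0.057]
wrist_force: [-0.7, 2.1, 0.5]
width: 0.0178
time: 6.73
tool_pos: [0.5256, 0.1629, 0.0933]
ee_rot: [-3.138, 0.005, -0.057]
wrist_force: [-0.9, 1.9, 2.3]
width: 0.0176
```

View pics/s5.png

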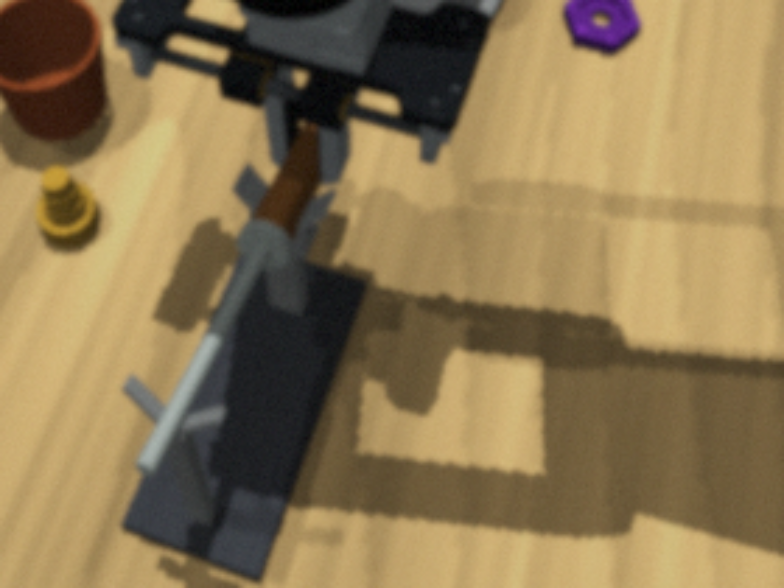

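```bash
python3 -m inch '0 0 0 0 0.6; 0 0 0 0 0.6; 0 0 0 0 0.6; 0 0 0 0 0.6; 0 0 0 0 0.6; 0 0 0 0 0.6; 0 0 0.5 0 0.6; 0 0 1 0 0.6; 0 0 1 0 0.6' | tail -5
python3 - <<'E'
from h import *
o=robot.get_obs()
p,d=robot.snapshot("side");cv2.imwrite("pics/s6f.png",p);cv2.imwrite("pics/s6.png",cv2.resize(p[270:480,200:480],None,fx=2.8,fy=2.8))
p2,d=robot.snapshot("wrist");cv2.imwrite("pics/w6.png",p2)
p3,d=robot.snapshot("top");cv2.imwrite("pics/t6.png",p3)
go([.5258,.162,.083],-.054)
yaw=1.517;u=np.array([np.cos(yaw)*np.cos(.2618),np.sin(yaw)*np.cos(.2618),np.sin(.2618)]);s=np.array([.529,.2275,.12])
P=[s,s+u*.135,s-u*.006,s-u*.115]
for n in("side","top","wrist"): print(n,pr(*cam(n,o),P))
E
```

```text
time: 7.53
tool_pos: [0.5246, 0.1627, 0.0817]
ee_rot: [-3.138, 0.007, -0.057]
wrist_force: [0.2, 0.2, -1.2]
width: 0.0376
t 7.68 pos [0.5254 0.1629 0.083 ] rpy [-3.1378  0.0053 -0.0567] F [ 0.0011  0.0327 -0.5374] w 0.0374
shift cm [ 0.05  0.09 -0.  ] spin -0.003 rows 0.023590324907519264 0.021968298442885725
side [[294.6561 355.3647]
 [253.3337 433.6496]
 [296.185  352.4682]
 [320.6002 306.2139]]
top [[161.1042 245.9188]
 [ 72.0057 220.9811]
 [164.9007 246.9815]
 [231.6233 265.6564]]
wrist [[ 321.2046  156.3222]
 [ 318.0314 -501.809 ]
 [ 321.2786  171.6615]
 [ 322.2411  371.2915]]
```

View pics/s6f.png

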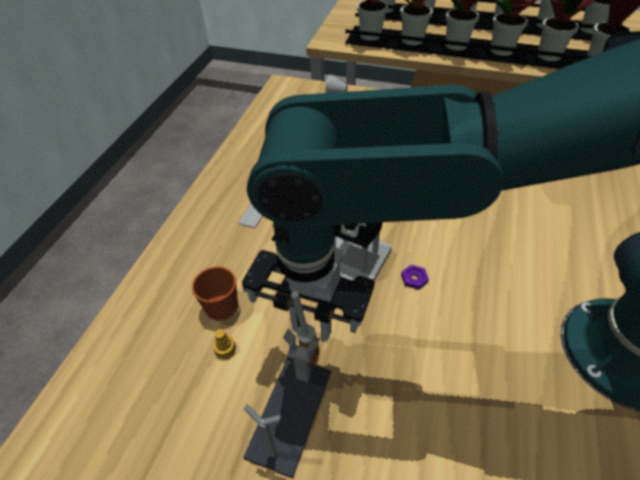

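View pics/w6.png

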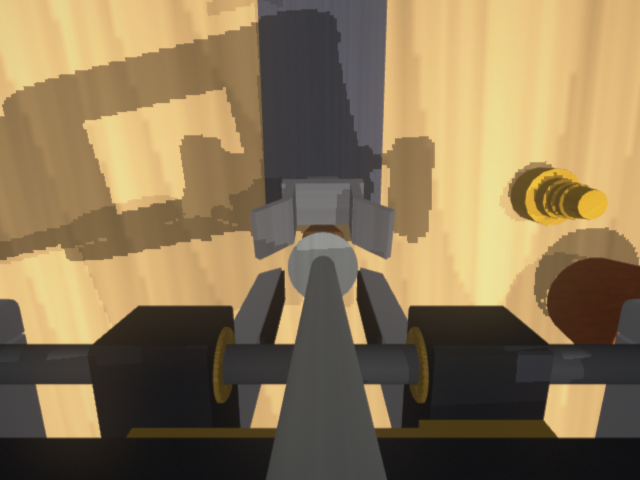

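View pics/t6.png

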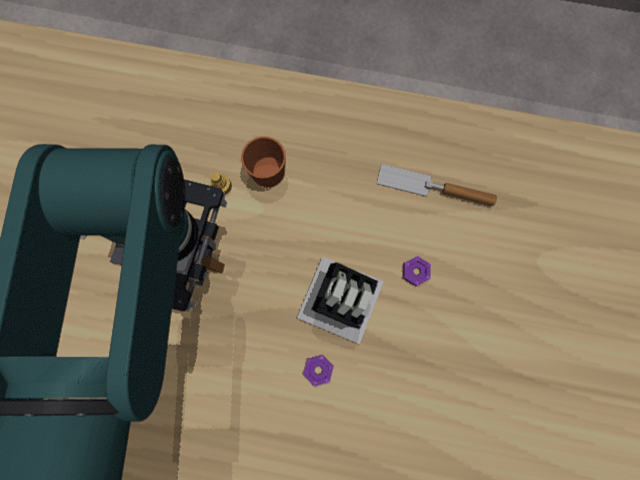

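Not seated: with the gripper opened, the unloaded rod (whose balance point is behind the trough) tipped tail-down. In the wrist view the collar is at (322,268) and the rod leans up into the gripper. I'll measure its pose before acting.

Run:
```python
from h import *
o=robot.get_obs();p,d=robot.snapshot("wrist");cv2.imwrite("pics/w7.png",p)
K,W=cam("wrist",o);C=cloud(K,W,d)
print(o["tool_pos"],o["width"],o["wrist_force"],o["wrist_torque"])
for r in(245,260,268,280,300,340,380,420,460):print(r,C[r,322],d[r,322])
print("collar",C[268,290:358:6])
p,d=robot.snapshot("side");C=cloud(*cam("side"),d);cv2.imwrite("pics/s7.png",cv2.resize(p[260:400,240:370],None,fx=4.2,fy=4.2))
np.save("pics/C7.npy",C)
```

```text
[0.5254 0.1629 0.083 ] 0.03741143213037976 [ 0.0011  0.0327 -0.5374] [ 0.0074 -0.086   0.012 ]
245 [0.5279 0.1912 0.1139] 0.15324365
260 [0.5279 0.1902 0.1329] 0.13506609
268 [0.5281 0.193  0.1515] 0.11629852
280 [0.5283 0.1966 0.1731] 0.09442102
300 [0.5285 0.1993 0.1929] 0.07446938
340 [0.5302 0.2284 0.2626] 0.0
380 [0.5302 0.2284 0.2626] 0.0
420 [0.5302 0.2284 0.2626] 0.0
460 [0.5302 0.2284 0.2626] 0.0
collar [[0.5139 0.1826 0.1164]
 [0.5164 0.1822 0.1156]
 [0.519  0.1822 0.1162]
 [0.5215 0.1823 0.117 ]
 [0.5253 0.1912 0.1455]
 [0.5274 0.1929 0.1511]
 [0.5293 0.1923 0.1496]
 [0.5313 0.19   0.1426]
 [0.5342 0.181  0.1151]
 [0.5367 0.1811 0.1158]
 [0.5392 0.1808 0.1155]
 [0.5302 0.2284 0.2626]]
```

View pics/s7.png

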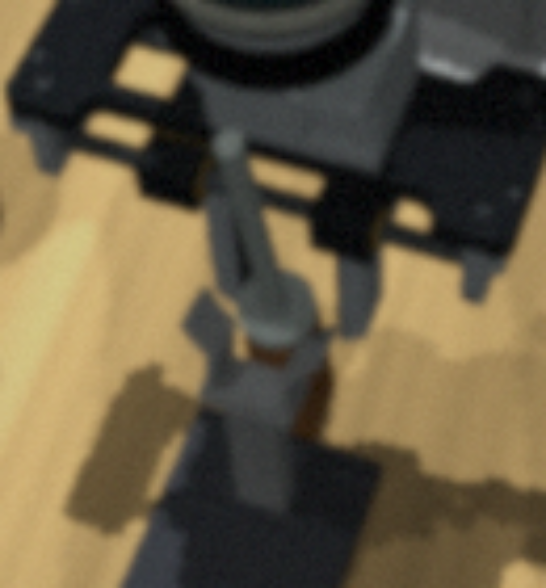

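View pics/w7.png

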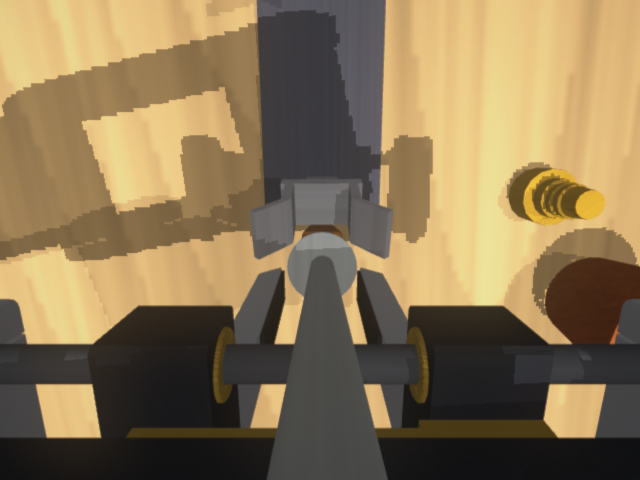

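The rod stands nearly vertical on its tail (collar about (.527,.183,.115), leaning about 8° to +y) against the trough's lower lip. It's in front of the gripper body, with the fingers either side of the handle. Plan: lower the gripper so the body eases the rod over to about 30° from vertical, grip the handle, lift, then press the tail on clear bench to pivot it to 15°.

```bash
python3 -m inch '0.1 0 0.4 0 0.6; 0.1 0 0.8 0 0.6; 0.1 -0.1 1.2 0 0.6; 0.1 -0.1 1.5 0 0.6; 0.1 -0.1 1.5 0 0.6' | tail -5
python3 - <<'E'
from h import *
o=robot.get_obs();p,d=robot.snapshot("wrist");cv2.imwrite("pics/w8.png",p)
p,d=robot.snapshot("side");cv2.imwrite("pics/s8.png",cv2.resize(p[260:400,240:370],None,fx=4.2,fy=4.2))
E
```

```text
time: 8.2
tool_pos: [0.5259, 0.1639, 0.0672]
ee_rot: [-3.138, 0.007, -0.057]
wrist_force: [0.5, -0.3, 0.4]
width: 0.0377
```

View pics/s8.png

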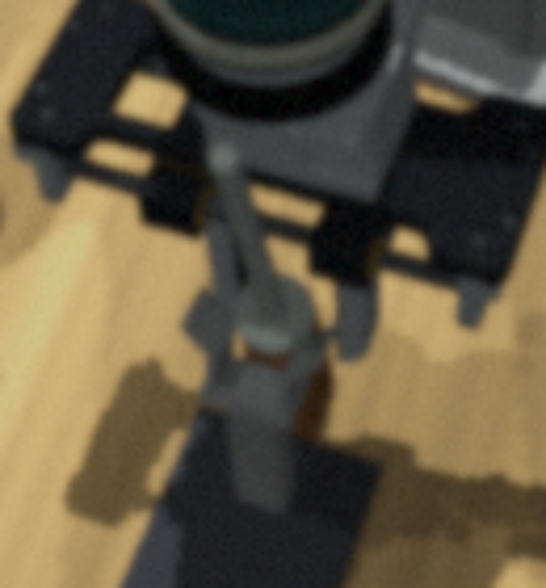

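View pics/w8.png

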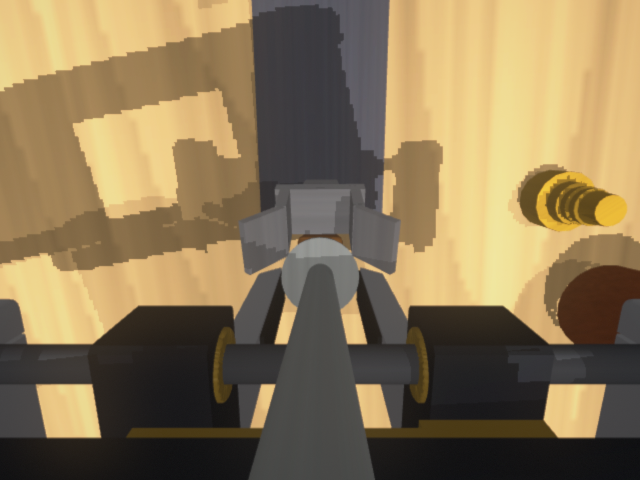

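```bash
python3 -m inch '0 -0.2 0.4 0 0.6; 0 -0.4 0.8 0 0.6; 0 -0.6 1.2 0 0.6; 0 -0.7 1.4 0 0.6; 0 -0.7 1.4 0 0.6' | tail -5
python3 - <<'E'
from h import *
o=robot.get_obs();p,d=robot.snapshot("wrist");cv2.imwrite("pics/w9.png",p)
K,W=cam("wrist",o);C=cloud(K,W,d)
for r in range(240,340,10):print(r,C[r,320],d[r,320])
p,d=robot.snapshot("side");cv2.imwrite("pics/s9.png",cv2.resize(p[260:400,240:370],None,fx=4.2,fy=4.2))
E
```

```text
time: 8.72
tool_pos: [0.5263, 0.1711, 0.0532]
ee_rot: [-3.138, 0.006, -0.057]
wrist_force: [0.4, -0.7, -0.3]
width: 0.0372
240 [0.5285 0.2053 0.0997] 0.13679546
250 [0.5282 0.2006 0.0969] 0.14057478
260 [0.5282 0.2001 0.1088] 0.12915172
270 [0.5281 0.1971 0.1111] 0.12756726
280 [0.5279 0.1933 0.1107] 0.12884744
290 [0.5283 0.1982 0.1331] 0.10586506
300 [0.5292 0.2091 0.1667] 0.070683576
310 [0.5297 0.2148 0.1841] 0.052489582
320 [0.5313 0.2367 0.2328] 0.0
330 [0.5313 0.2367 0.2328] 0.0
```

View pics/s9.png

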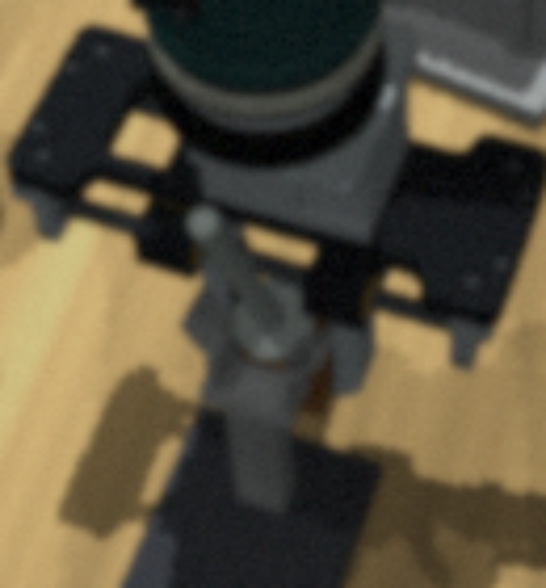

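View pics/w9.png

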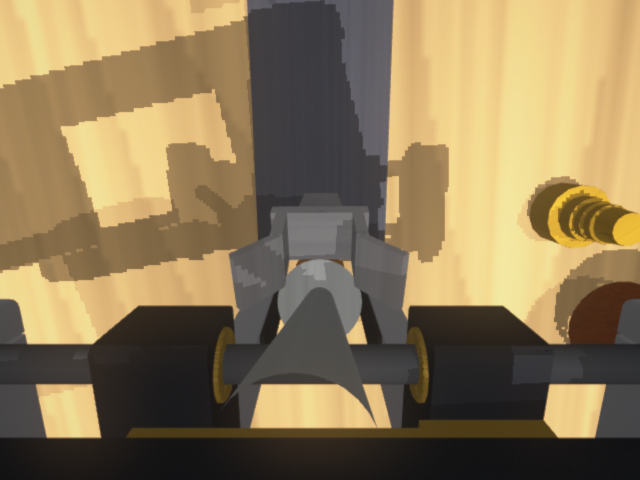

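Rod now about 18° from vertical (collar at (320,285)), handle between the pads, body contact negligible. Grip here.

```bash
python3 -m inch '0 0 0 0 1; 0 0 0 0 1; 0 0 0 0 1; 0 0 0 0 1; 0 0 0 0 1; 0 0 0 0 1; 0 0 -0.3 0 1; 0 0 -0.3 0 1' | tail -5
python3 - <<'E'
from h import *
o=robot.get_obs();p,d=robot.snapshot("wrist");cv2.imwrite("pics/w10.png",p)
p,d=robot.snapshot("side");cv2.imwrite("pics/s10.png",cv2.resize(p[260:400,240:370],None,fx=4.2,fy=4.2))
go([.40,.12,.2],-.057+.0)
E
```

```text
time: 9.48
tool_pos: [0.5261, 0.1708, 0.0564]
ee_rot: [-3.139, 0.007, -0.056]
wrist_force: [-0.9, -0.6, -0.9]
width: 0.0222
t 9.58 pos [0.5261 0.1709 0.0563] rpy [-3.1384  0.007  -0.0565] F [-0.0576 -0.9599 -1.1938] w 0.0224
shift cm [-12.4    5.74 -14.3 ] spin 0.0 rows 4.743268836468651 0.0037409115458224562
```

View pics/s10.png

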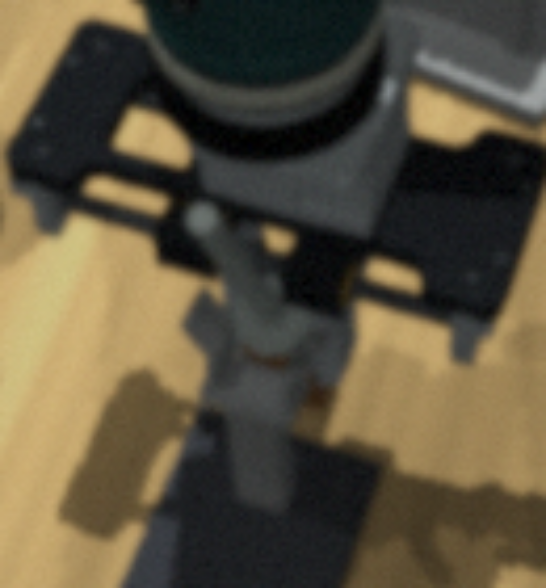

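View pics/w10.png

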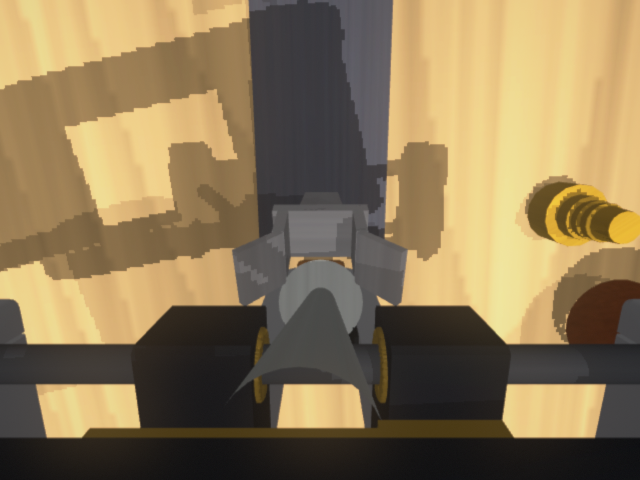

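```bash
python3 -m inch '0 0.5 -0.3 0 1; 0 1.5 -0.8 0 1; 0 3 -2 0 1; 0 5 -5 0 1; 0 6 -9 0 1; 0 6 -12 0 1; 0 6 -12 0 1; 0 6 -12 0 1' | tail -5
python3 - <<'E'
from h import *
o=robot.get_obs();p,d=robot.snapshot("wrist");cv2.imwrite("pics/w11.png",p)
p,d=robot.snapshot("side");cv2.imwrite("pics/s11.png",p[120:400,200:500])
E
```

```text
time: 10.25
tool_pos: [0.5251, 0.1099, 0.1794]
ee_rot: [-3.137, 0.0, -0.058]
wrist_force: [0.1, -0.1, -1.4]
width: 0.0225
```

View pics/s11.png

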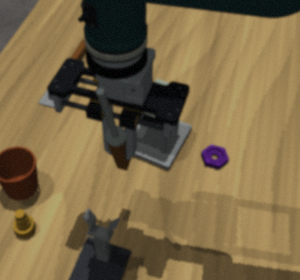

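View pics/w11.png

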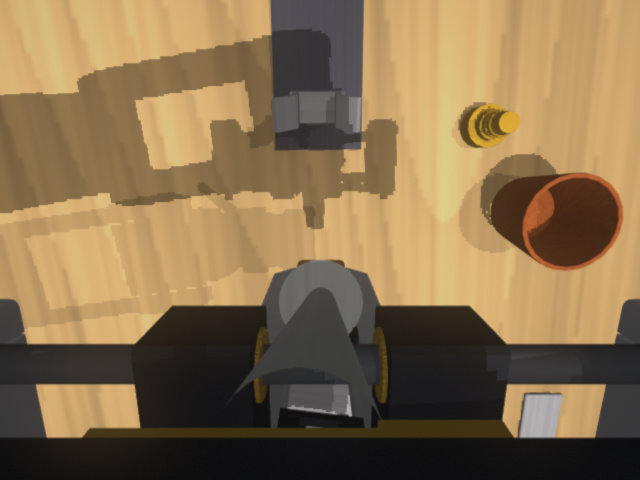

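```bash
python3 - <<'E'
from h import *
go([.40,.05,.065],-.057)
E
python3 -m inch '-4 2 0 0 1; -8 4 0 0 1; -12 5.3 2 0 1; -12 5.3 5 0 1; -12 5.3 8 0 1; -12 5.3 10.8 0 1; -12 5.3 10.8 0 1; -12 5.3 11.2 0 1; -12 5.3 11.2 0 1' | tail -5
python3 - <<'E'
from h import *
go([.40,.05,.058],-.057)
p,d=robot.snapshot("side");cv2.imwrite("pics/s12.png",cv2.resize(p[180:380,280:500],None,fx=2.8,fy=2.8))
E
```

```text
t 10.35 pos [0.5228 0.1101 0.175 ] rpy [-3.1387  0.0089 -0.0568] F [-0.7761  0.3841 -1.6763] w 0.0221
shift cm [-11.82   6.73  11.08] spin 0.0 rows 4.207041283671699 0.001970944731141344
time: 11.1
tool_pos: [0.3988, 0.0645, 0.0635]
ee_rot: [-3.139, 0.01, -0.056]
wrist_force: [-0.0, 0.4, -1.5]
width: 0.0178
t 11.1 pos [0.3988 0.0645 0.0635] rpy [-3.1388  0.0103 -0.0564] F [-0.0031  0.4339 -1.5255] w 0.0178
shift cm [0.21 1.44 0.55] spin 0.001 rows 0.37326210480666394 0.004655482698698421
```

View pics/s12.png

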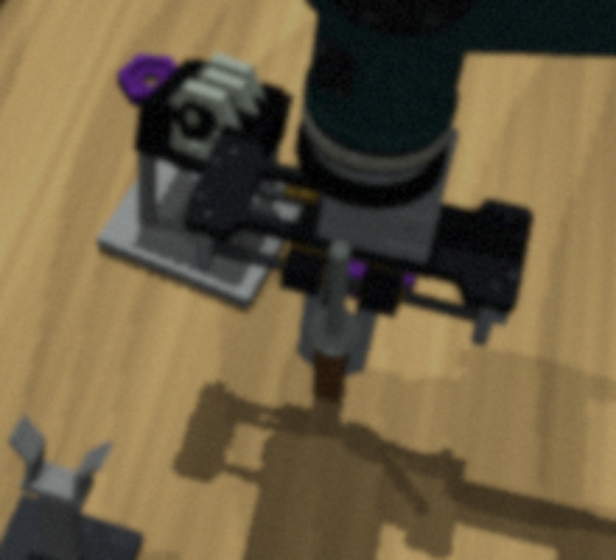

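Width is back to 17.8 mm, so the handle is square in the pads. Side view: rod upright at crop (335,290), clear of the rack. I'll start pivoting against the bench.

```bash
python3 -m inch '0 0 0.5 0 1; 0 0 0.8 0 1; 0 -0.5 0.9 0 1; 0 -1 0.95 0 1; 0 -1.6 1.05 0 1; 0 -1.6 1.05 0 1' | tail -5
python3 - <<'E'
from h import *
go([.40,.05,.058],-.057)
print(robot.get_obs()["wrist_torque"])
p,d=robot.snapshot("side");cv2.imwrite("pics/s13.png",cv2.resize(p[180:380,280:500],None,fx=2.8,fy=2.8))
E
```

```text
time: 11.65
tool_pos: [0.4015, 0.0811, 0.0552]
ee_rot: [-3.139, 0.006, -0.055]
wrist_force: [-0.6, -0.6, 3.0]
width: 0.0177
t 11.65 pos [0.4015 0.0811 0.0552] rpy [-3.139   0.0058 -0.0553] F [-0.621  -0.5599  2.9608] w 0.0177
shift cm [ 0.02  3.11 -0.28] spin 0.002 rows 0.7500470898832328 0.013621789200310985
[-0.4601  0.0203  0.0516]
```

View pics/s13.png

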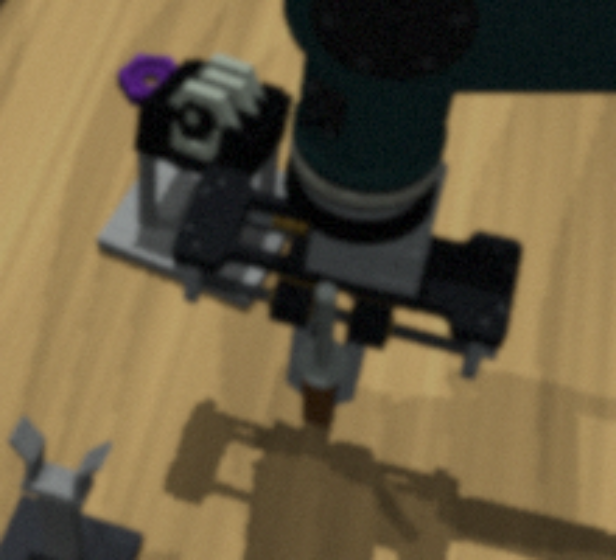

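```bash
python3 -m inch '0 -0.5 0.3 0 1; 0 -1 0.5 0 1; 0 -1.5 0.7 0 1; 0 -2 0.95 0 1; 0 -2 0.95 0 1' | tail -5
python3 -m inch '0 -0.5 0.4 0 1; 0 -1 0.8 0 1; 0 -1.5 1.2 0 1; 0 -1.5 1.2 0 1' | tail -5
python3 - <<'E'
from h import *
p,d=robot.snapshot("side");cv2.imwrite("pics/s14.png",cv2.resize(p[180:400,270:490],None,fx=2.7,fy=2.7))
E
```

```text
time: 12.12
tool_pos: [0.4028, 0.1021, 0.0485]
ee_rot: [-3.137, 0.005, -0.055]
wrist_force: [-4.9, 0.5, 13.7]
width: 0.0177
time: 12.45
tool_pos: [0.4038, 0.1196, 0.0388]
ee_rot: [-3.133, 0.005, -0.054]
wrist_force: [-4.6, 4.4, 12.8]
width: 0.0178
```

View pics/s14.png

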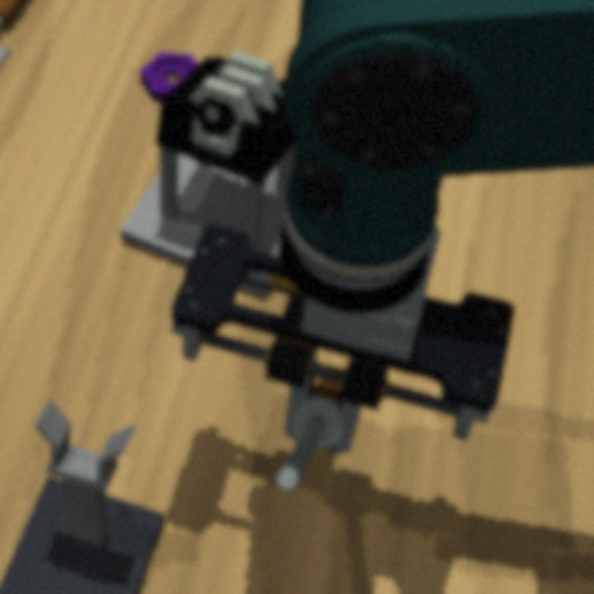

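```bash
python3 -m inch '0 -0.4 0.4 0 1; 0 -0.7 0.8 0 1; 0 -1.0 1.2 0 1; 0 -1.2 1.4 0 1; 0 -1.2 1.4 0 1' | tail -5
python3 - <<'E'
from h import *
o=robot.get_obs();p,d=robot.snapshot("side");cv2.imwrite("pics/s15.png",cv2.resize(p[180:400,270:490],None,fx=2.7,fy=2.7))
p,d=robot.snapshot("wrist");cv2.imwrite("pics/w15.png",p);np.save("pics/w15.npy",d)
C=cloud(*cam("wrist",o),d)
for r in range(0,340,20):print(r,C[r,320])
E
```

```text
time: 12.92
tool_pos: [0.4049, 0.1343, 0.0268]
ee_rot: [-3.128, 0.004, -0.054]
wrist_force: [-2.8, 3.8, 8.7]
width: 0.0179
0 [0.4104 0.226  0.1334]
20 [0.4102 0.2229 0.1328]
40 [0.4101 0.2204 0.1299]
60 [0.4099 0.2176 0.1267]
80 [0.4097 0.2141 0.1253]
100 [0.4095 0.2106 0.1221]
120 [0.4093 0.2066 0.1202]
140 [0.409  0.2023 0.117 ]
160 [0.4087 0.1976 0.1134]
180 [0.4084 0.1925 0.1101]
200 [0.4081 0.1867 0.1059]
220 [0.4077 0.1801 0.1003]
240 [0.4072 0.1727 0.0945]
260 [0.4068 0.1647 0.0894]
280 [0.4062 0.1553 0.0825]
300 [0.406  0.1508 0.0906]
320 [0.4054 0.1401 0.0834]
```

View pics/s15.png

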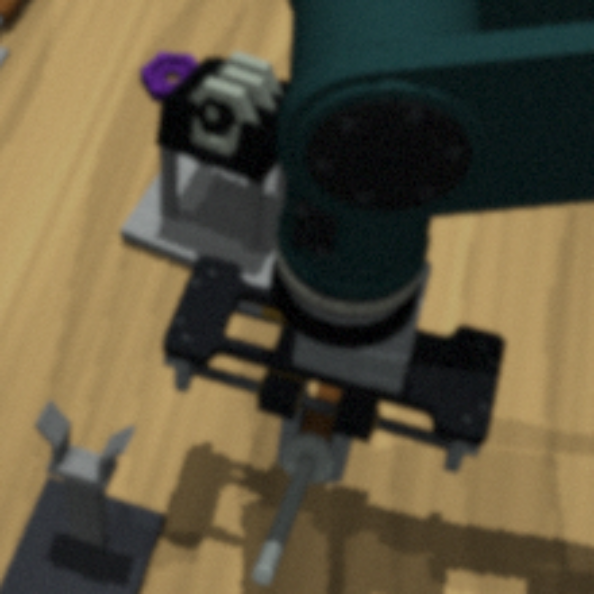

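View pics/w15.png

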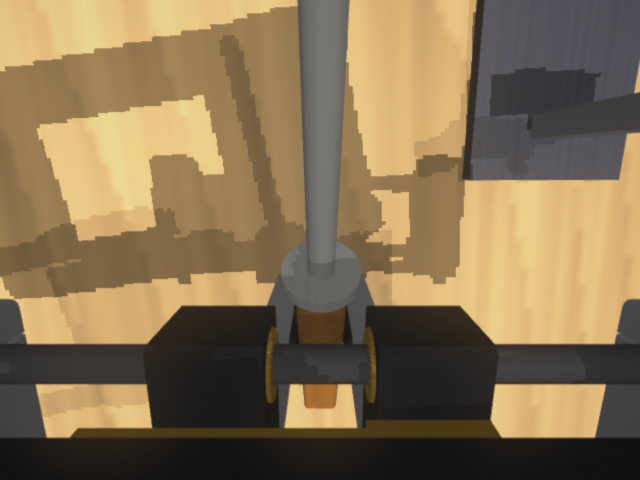

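Rod elevation is about 36° by wrist depth (rod surface rising 39 mm over 53 mm). It needs 15°; continue.

```bash
python3 -m inch '0 -0.2 0.4 0 1; 0 -0.4 0.8 0 1; 0 -0.5 1.1 0 1; 0 -0.5 1.1 0 1' | tail -5
cat >> h.py <<'E'
def slope(o,d,r0=0,r1=230,u=None):
    # rod axis elevation from wrist depth: top surface line of the rod, z vs y and x
    C=cloud(*cam("wrist",o),d);P=[]
    for r in range(r0,r1,4):
        row=C[r,250:400];ok=(d[r,250:400]>0.03)&(row[:,2]>.055)
        if ok.sum()<4:continue
        i=np.nonzero(ok)[0];P.append(row[(i[0]+i[-1])//2])
    P=np.array(P);c=P.mean(0);v=np.linalg.svd(P-c)[2][0];v*=np.sign(v[1])
    print("n",len(P),"mean",c,"dir",v,"elev deg",np.degrees(np.arcsin(v[2])),"yaw",np.arctan2(v[1],v[0]));return c,v
E
python3 - <<'E'
from h import *
o=robot.get_obs();p,d=robot.snapshot("wrist");cv2.imwrite("pics/w16.png",p)
slope(o,np.load("pics/w15.npy"));slope(o,d)
E
```

```text
time: 13.35
tool_pos: [0.4055, 0.1425, 0.0175]
ee_rot: [-3.121, 0.003, -0.055]
wrist_force: [-3.0, 5.0, 7.0]
width: 0.018
n 58 mean [0.4102 0.2133 0.1102] dir [0.0526 0.8057 0.59  ] elev deg 36.15352994529467 yaw 1.5055785563288908
n 58 mean [0.4103 0.215  0.0977] dir [0.0578 0.8768 0.4774] elev deg 28.51601224599685 yaw 1.5049181243126843
```

```bash
python3 -m inch '0 -0.2 0.4 0 1; 0 -0.4 0.8 0 1; 0 -0.5 1.1 0 1; 0 -0.5 1.1 0 1; 0 -0.5 1.1 0 0.85; 0 -0.5 1.1 0 0.75; 0 -0.5 1.1 0 0.7; 0 -0.5 1.1 0 0.7; 0 -0.5 1.1 0 0.7' | tail -5
python3 - <<'E'
from h import *
o=robot.get_obs();p,d=robot.snapshot("wrist");cv2.imwrite("pics/w17.png",p)
print(o["tool_pos"],o["ee_rot"],o["joint_positions"])
E
```

```text
time: 14.15
tool_pos: [0.4054, 0.1475, 0.0062]
ee_rot: [-3.122, 0.004, -0.055]
wrist_force: [0.3, 0.3, 0.1]
width: 0.028
[0.4054 0.1475 0.0062] [-3.1216  0.004  -0.055 ] [ 0.2006 -0.0472  1.919   0.0213  1.2687  0.2494]
```

View pics/w17.png

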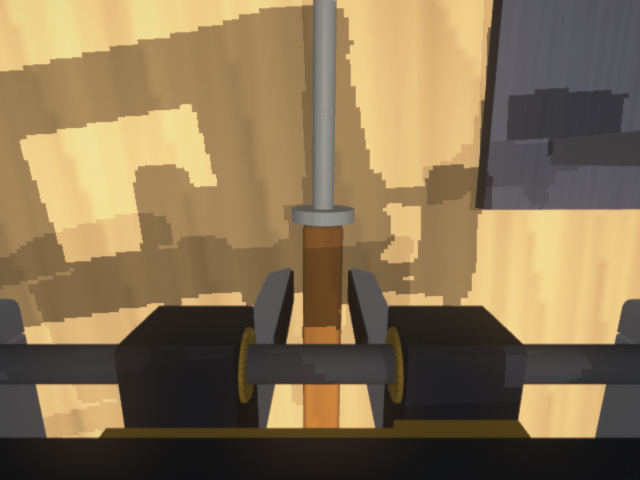

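The rod lies level on the bench again, in a clear spot (collar at (322,215), tail under the gripper).

Run:
```python
from h import *
o=robot.get_obs();K,W=cam("wrist",o)
print(onz(K,W,[[323,207],[322,224],[320,425]],.030), onz(K,W,[[324,30],[322,180]],.015))
go([.4055,.15,.006])
```

```text
[[0.4092 0.1904 0.03  ]
 [0.4084 0.1829 0.03  ]
 [0.4018 0.0816 0.03  ]] [[0.4137 0.2648 0.015 ]
 [0.4094 0.2012 0.015 ]]
t 14.2 pos [0.4055 0.1475 0.0063] rpy [-3.1215  0.0039 -0.0551] F [0.3116 0.1418 0.0208] w 0.0283
shift cm [-0.01 -0.25  0.03] spin 0 rows 0.05990508927834642 0.0
```

```bash
python3 -m inch '0 1 0 0.01 0.7; -0.05 1.95 0.05 0.01 0.7; -0.05 1.95 0.05 0.01 0.7; -0.05 1.95 0.1 0.01 1; -0.05 1.95 0.1 0.01 1; -0.05 1.95 0.1 0.01 1; -0.05 1.95 0.1 0.01 1; -0.05 1.95 0.1 0.01 1; -0.05 1.95 -3 0.01 1; -0.05 1.95 -7 0.01 1; -0.05 1.95 -11 0.01 1; -0.05 1.95 -15 0.01 1; -0.05 1.95 -18 0.01 1; -0.05 1.95 -18 0.01 1' | tail -5
python3 - <<'E'
from h import *
o=robot.get_obs();p,d=robot.snapshot("wrist");cv2.imwrite("pics/w18.png",p)
c,v=slope(o,d,0,120)
yaw=1.517;u=np.array([np.cos(yaw),np.sin(yaw),0])
g=np.array([.529,.2275,0])-u*.062*np.cos(.2618);print(g)
go([*g[:2],.20],-.054)
E
```

```text
time: 15.37
tool_pos: [0.4081, 0.1253, 0.1935]
ee_rot: [-3.118, -0.009, -0.065]
wrist_force: [1.1, -0.3, -0.9]
width: 0.0177
n 30 mean [0.4149 0.2296 0.2089] dir [0.065  0.9978 0.0101] elev deg 0.5768117718961795 yaw 1.5057666518881876
[0.5258 0.1677 0.    ]
t 15.42 pos [0.4065 0.125  0.1897] rpy [-3.1196 -0.0038 -0.0646] F [ 0.259  -0.3822 -1.1714] w 0.0174
shift cm [11.63 -5.05 -0.87] spin -0.011 rows 3.0476425499403934 0.08510152949209981
```

View pics/w18.png

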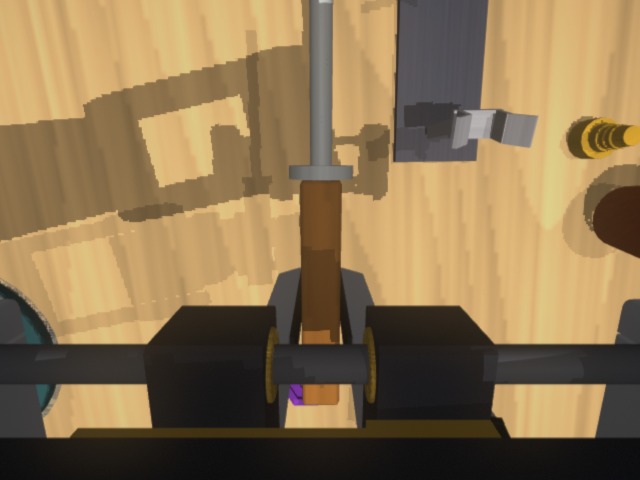

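```bash
python3 -m inch '4 -1.5 -2 -0.01 1; 8 -3.5 -3 -0.01 1; 11.6 -5 -2 -0.01 1; 11.6 -5 -1 -0.01 1; 11.6 -5 2 -0.01 1; 11.6 -5 4.5 -0.01 1; 11.6 -5 5.5 -0.01 1; 11.6 -5 6.2 -0.01 1; 11.6 -5 7 -0.01 1; 11.6 -5 7.6 -0.01 1; 11.6 -5 8.2 -0.01 1; 11.6 -5 8.2 -0.01 1' | tail -5
python3 - <<'E'
from h import *
o=robot.get_obs();p,d=robot.snapshot("wrist");cv2.imwrite("pics/w19.png",p)
c,v=slope(o,d,0,180)
go([.5258,.1677,.0942],-.054)
E
```

```text
time: 16.42
tool_pos: [0.5257, 0.1695, 0.1091]
ee_rot: [-3.119, -0.004, -0.055]
wrist_force: [0.7, -0.1, -0.3]
width: 0.0176
n 45 mean [0.5306 0.2584 0.1414] dir [0.0605 0.9883 0.1401] elev deg 8.053877293186536 yaw 1.5096064595686804
t 16.47 pos [0.5259 0.1694 0.1096] rpy [-3.119  -0.0045 -0.0545] F [ 0.5181  0.567  -0.3915] w 0.0178
shift cm [-0.01  0.21  1.53] spin -0.001 rows 0.37052359778299987 0.004087394894590091
```

View pics/w19.png

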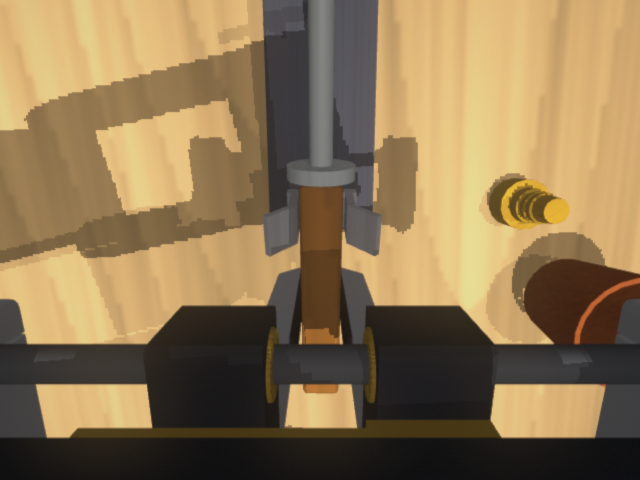

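```bash
python3 -m inch '0 0.05 0.5 0 1; 0 0.1 1 0 1; 0 0.15 1.4 0 1; 0 0.2 1.6 0 1; 0 0.2 1.6 0 1' | tail -5
python3 - <<'E'
from h import *
o=robot.get_obs();p,d=robot.snapshot("wrist");cv2.imwrite("pics/w20.png",p)
c,v=slope(o,d,0,180);print(o["wrist_force"])
E
python3 -m inch '0 0 0.15 0 1; 0 0 0.3 0 1; 0 0 0.3 0 1' | tail -5
python3 - <<'E'
from h import *
o=robot.get_obs();p,d=robot.snapshot("wrist")
c,v=slope(o,d,0,180);print(o["wrist_force"],o["wrist_torque"])
p,d=robot.snapshot("side");cv2.imwrite("pics/s20.png",cv2.resize(p[270:480,200:480],None,fx=2.8,fy=2.8))
E
```

```text
time: 16.88
tool_pos: [0.5261, 0.168, 0.0941]
ee_rot: [-3.119, -0.005, -0.054]
wrist_force: [-1.3, 1.3, 2.5]
width: 0.018
n 45 mean [0.5307 0.2553 0.1341] dir [0.0531 0.9713 0.2319] elev deg 13.408803038500322 yaw 1.5161777287039986
[-1.3014  1.3309  2.4933]
time: 17.18
tool_pos: [0.5263, 0.1676, 0.093]
ee_rot: [-3.119, -0.006, -0.054]
wrist_force: [-4.0, -0.9, 8.6]
width: 0.0179
n 45 mean [0.5305 0.2544 0.1354] dir [0.0466 0.9611 0.2721] elev deg 15.78964852032036 yaw 1.5223844328332252
[-4.0434 -0.865   8.5973] [0.1406 0.5818 0.1056]
```

View pics/s20.png

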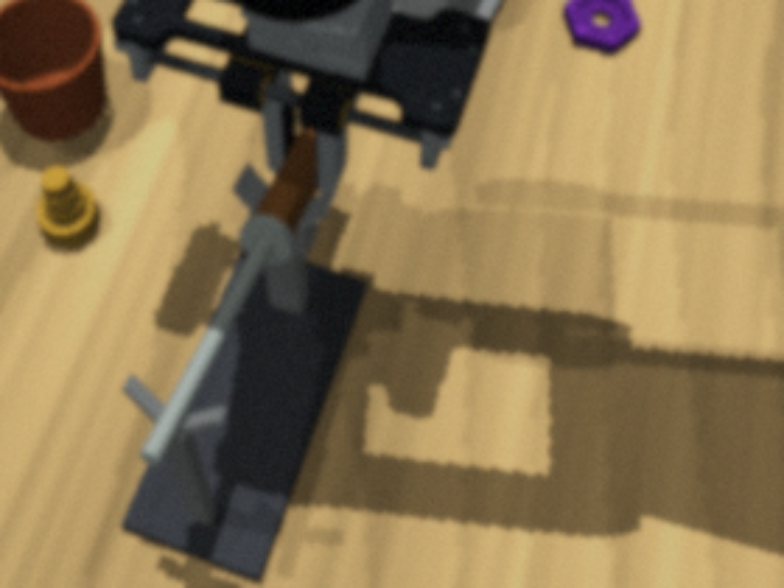

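```bash
python3 -m inch '0 0 -1 0 1; 0 0 -4 0 1; 0 0 -8 0 1; 0 0 -10 0 1; 0 0 -10 0 1; 0 0 -10 0 1' | tail -5
python3 - <<'E'
from h import *
o=robot.get_obs();p,d=robot.snapshot("wrist");cv2.imwrite("pics/w21.png",p)
c,v=slope(o,d,0,180)
print(robot.get_obs()["wrist_force"])
o=robot.get_obs();p,d=robot.snapshot("side");cv2.imwrite("pics/s21.png",p)
cv2.imwrite("pics/s21c.png",cv2.resize(p[230:430,220:400],None,fx=3,fy=3));go([.5,0,.2])
E
```

```text
time: 17.78
tool_pos: [0.5261, 0.165, 0.1936]
ee_rot: [-3.12, -0.008, -0.055]
wrist_force: [-1.0, 0.6, -1.4]
width: 0.0181
n 45 mean [0.5305 0.2519 0.2356] dir [0.0513 0.9635 0.2628] elev deg 15.234270140410045 yaw 1.51763859729308
[-0.4436  0.0822 -0.935 ]
t 17.88 pos [0.5243 0.1649 0.1902] rpy [-3.1211 -0.002  -0.0544] F [ 0.0411  0.6592 -1.5765] w 0.018
shift cm [-1.53 16.57 -1.32] spin 0 rows 4.0039188846590195 0.0
```

View pics/s21c.png

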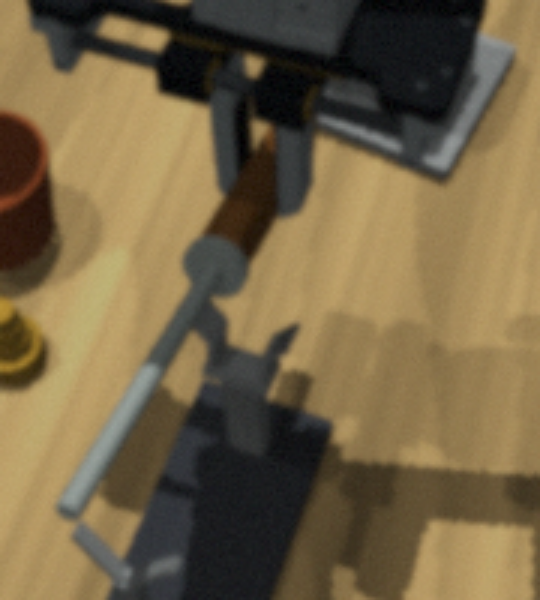

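View pics/w21.png

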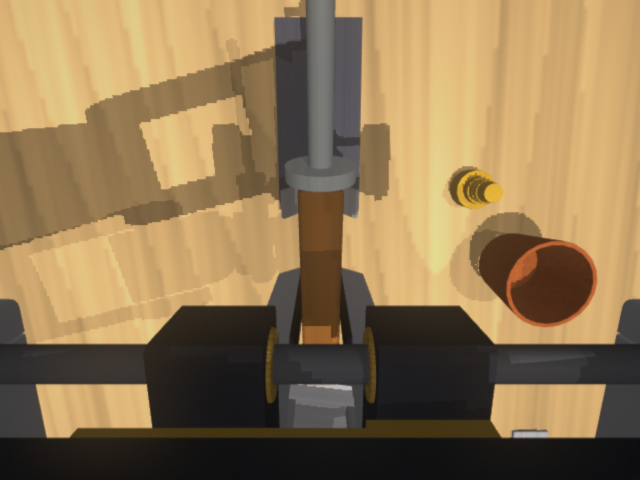

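Free in the air, the rod reads 15.2° elevation and yaw 1.518, in line with the jaws. Next I'll look at the nuts' lower faces with the wrist camera from the low end, with the row lying along the image's horizontal.

Run:
```python
from h import *
go([.396,-.288,.19],-1.774)
```

```text
t 17.88 pos [0.5243 0.1649 0.1902] rpy [-3.1211 -0.002  -0.0544] F [ 0.0411  0.6592 -1.5765] w 0.018
shift cm [-10.35  45.91  -0.94] spin 1.72 rows 11.288320174886787 13.757057253605197
```

```bash
python3 -m inch '-0.5 3 -5 0.2 1; -2 8 -7 0.4 1; -4 16 -7 0.6 1; -10.3 46 -7 1.72 1; -10.3 46 -7 1.72 1; -10.3 46 -7 1.72 1; -10.3 46 -7 1.72 1; -10.3 46 -7 1.72 1; -10.3 46 -7 1.72 1; -10.3 46 -7 1.72 1; -10.3 46 -5 1.72 1; -10.3 46 -1 1.72 1; -10.3 46 -1 1.72 1; -10.3 46 -1 1.72 1; -10.3 46 -1 1.72 1; -10.3 46 -1 1.72 1' | tail -5
python3 - <<'E'
from h import *
o=robot.get_obs();p,d=robot.snapshot("wrist");cv2.imwrite("pics/w22.png",p);np.save("pics/w22.npy",d);import pickle;pickle.dump(o,open("pics/o22.pkl","wb"))
o2=robot.get_obs();print(o["tool_pos"],o["ee_rot"],o2["tool_pos"],o2["qvel"])
p,d=robot.snapshot("top");cv2.imwrite("pics/t22.png",p);np.save("pics/t22.npy",d)
p,d=robot.snapshot("side");cv2.imwrite("pics/s22.png",p)
E
```

```text
time: 19.22
tool_pos: [0.3956, -0.2883, 0.1883]
ee_rot: [3.137, 0.023, -1.772]
wrist_force: [0.1, 0.6, -0.5]
width: 0.0176
[ 0.3956 -0.2883  0.1883] [ 3.1366  0.0229 -1.7724] [ 0.3962 -0.2884  0.1894] [ 0.0112 -0.0158 -0.0216 -0.0006  0.0013  0.0056]
```

View pics/w22.png

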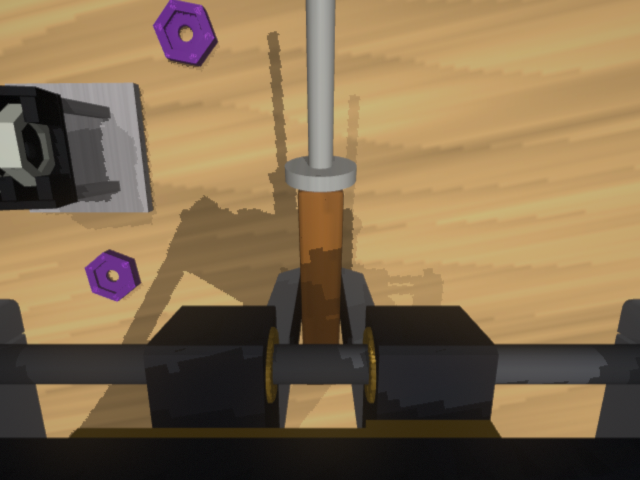

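Run:
```python
import cv2,numpy as np
p=cv2.imread("pics/w22.png")[80:220,0:110]
p=cv2.convertScaleAbs(p,alpha=2.2,beta=20)
cv2.imwrite("pics/w22c.png",cv2.resize(p,None,fx=4.25,fy=4.25,interpolation=cv2.INTER_CUBIC))
p=cv2.imread("pics/t22.png")[250:350,300:385];p=cv2.convertScaleAbs(p,alpha=1.5,beta=10)
cv2.imwrite("pics/t22c.png",cv2.resize(p,None,fx=6,fy=6,interpolation=cv2.INTER_CUBIC))
p=cv2.imread("pics/s22.png")[195:255,320:400];p=cv2.convertScaleAbs(p,alpha=2,beta=20)
cv2.imwrite("pics/s22c.png",cv2.resize(p,None,fx=10,fy=10,interpolation=cv2.INTER_CUBIC))
```

```text
(no output)
```

View pics/w22c.png

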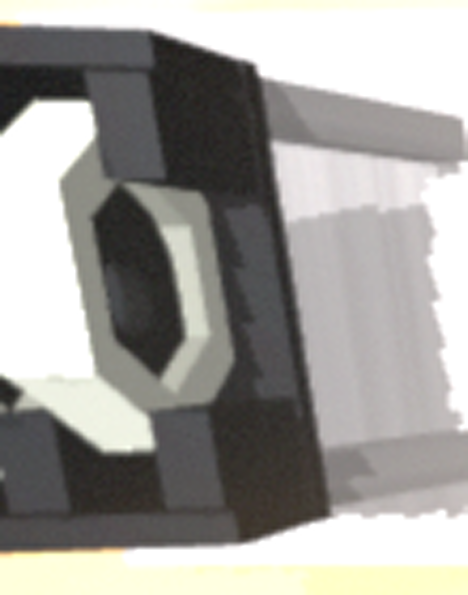

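View pics/t22c.png

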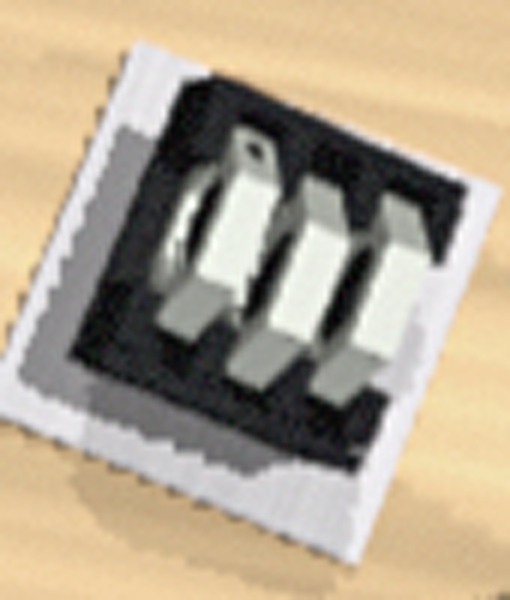

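View pics/s22c.png

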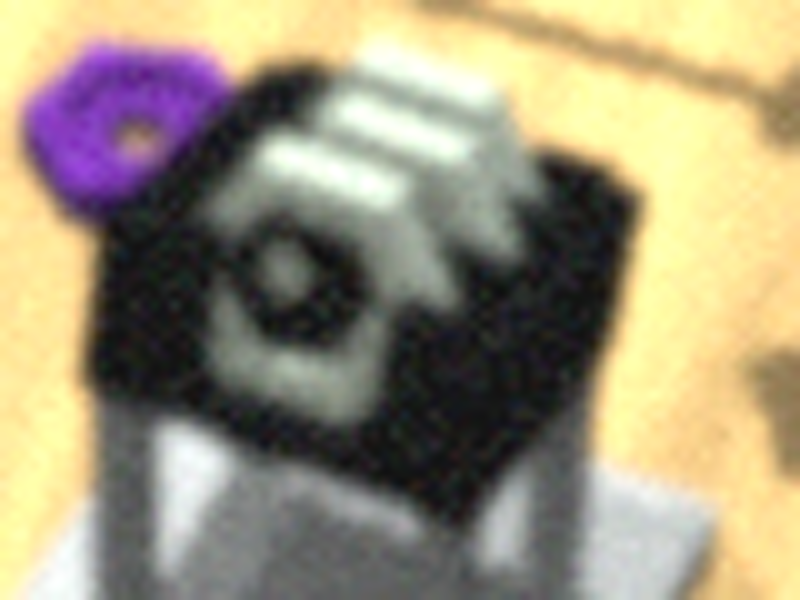

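Run:
```python
import cv2,numpy as np
p=cv2.imread("pics/w22.png")[115:185,10:65].astype(float)
p=np.clip((p-5)*5,0,255).astype(np.uint8)
cv2.imwrite("pics/w22d.png",cv2.resize(p,None,fx=8.5,fy=8.5,interpolation=cv2.INTER_NEAREST))
```

```text
(no output)
```

View pics/w22d.png

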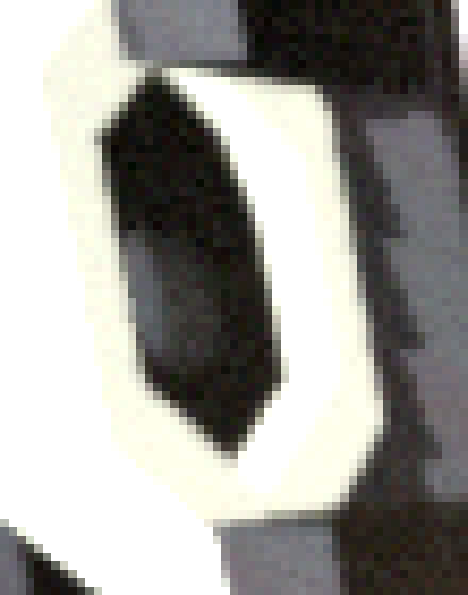

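```bash
cat >> h.py <<'E'
RY=1.368;C1=np.array([.5080,-.0787,.1157]);c15,s15=np.cos(.2618),np.sin(.2618)
U=np.array([np.cos(RY)*c15,np.sin(RY)*c15,s15]);L=np.array([-np.sin(RY),np.cos(RY),0]);N=np.cross(U,L)
def rk(X):X=np.atleast_2d(X)-C1;return np.c_[X@U,X@L,X@N]*1000
def onpl(K,W,uv,a): # plane at along=a (m)
    c,d=ray(K,W,uv);return c+d*((a-(c-C1)@U)/(d@U))[:,None]
E
python3 - <<'E'
from h import *;import pickle
o=pickle.load(open("pics/o22.pkl","rb"));K,W=cam("wrist",o)
f=lambda q:np.array(q)/8.5+[10,115]
print("N",N)
print("hole",rk(onpl(K,W,f([[170,300],[145,232],[190,368]]),-.0245)))
print("opening",rk(onpl(K,W,f([[155,70],[235,455]]),-.028)))
# hex face outline corners upper: top-left (105,0)?, right-bottom corners (325,90),(380,420)
print("hex low corners (expect lat +-13.9, n -24)",rk(onpl(K,W,f([[325,90],[383,420],[345,510]]),-.028)))
C=cloud(K,W,np.load("pics/w22.npy"))
print(rk(C[148:154:2,8:16:2].reshape(-1,3)))
# rack features in wrist: front face bottom corners etc
E
```

```text
N [-0.0521 -0.2535  0.9659]
hole [[-24.5     -0.7031   1.5281]
 [-24.5     -6.0607   3.4755]
 [-24.5      4.7738   0.3385]]
opening [[-28.     -18.5609   5.0856]
 [-28.      11.7568   3.5266]]
hex low corners (expect lat +-13.9, n -24) [[-28.     -18.834  -23.8976]
 [-28.       9.8938 -24.2364]
 [-28.      17.3417 -13.9472]]
[[-23.2156  -2.0992  25.1303]
 [-23.7349  -2.1078  23.9622]
 [-24.4415  -2.1144  23.1579]
 [-25.3101  -2.1192  22.6735]
 [-22.8503  -0.8657  24.8269]
 [-23.4118  -0.8677  23.743 ]
 [-24.3522  -0.8688  23.4194]
 [-25.3438  -0.8697  23.1921]
 [-21.5942   0.3788  22.7169]
 [-23.0528   0.3772  23.4517]
 [-24.571    0.3751  24.3166]
 [-25.9781   0.3738  24.9594]]
```

Run:
```python
from h import *
K,W=cam("side");f=lambda q:np.array(q)/10+[320,195]
print("hole2 front plane",rk(onpl(K,W,f([[287,270],[258,265],[315,275],[287,240],[287,300]]),.0245)))
print("hole2 back plane",rk(onpl(K,W,f([[287,270],[258,265],[315,275]]),.0195)))
print("opening",rk(onpl(K,W,f([[235,265],[365,285],[300,215],[300,345]]),.028)))
print("face hex bottom corners",rk(onpl(K,W,f([[215,355],[360,420]]),.028)))
K,W=cam("top");f=lambda q:np.array(q)/6+[300,250]
# top flats: corners
for nm,q,a in(("n2",[[240,170],[280,185],[235,300],[197,280]],.022),("n1",[[312,222],[348,235],[308,348],[270,332]],0),("n0",[[392,235],[432,250],[390,360],[352,342]],-.022)):
    c,d=ray(K,W,f(q));X=c+d*((.024-(c-C1)@N)/(d@N))[:,None];print(nm,rk(X).round(1).tolist(),rk(X).mean(0))
```

```text
hole2 front plane [[ 24.5     -6.8567  -1.1489]
 [ 24.5    -12.6955  -2.3257]
 [ 24.5     -1.2476  -0.0557]
 [ 24.5     -7.8196   5.1276]
 [ 24.5     -5.886   -7.476 ]]
hole2 back plane [[ 19.5     -8.6563  -4.4886]
 [ 19.5    -14.539   -5.6742]
 [ 19.5     -3.0052  -3.3872]]
opening [[ 28.     -15.9148  -1.75  ]
 [ 28.       9.901    3.9808]
 [ 28.      -4.8432  13.561 ]
 [ 28.      -0.6274 -13.6147]]
face hex bottom corners [[ 28.     -17.0874 -22.5545]
 [ 28.      13.587  -24.863 ]]
n2 [[27.5, -17.5, 24.0], [16.4, -18.2, 24.0], [15.9, 13.0, 24.0], [26.9, 12.3, 24.0]] [21.6716 -2.5801 24.    ]
n1 [[4.9, -13.0, 24.0], [-5.2, -13.8, 24.0], [-6.5, 16.6, 24.0], [4.3, 16.8, 24.0]] [-0.619   1.6417 24.    ]
n0 [[-16.0, -18.5, 24.0], [-27.4, -19.3, 24.0], [-27.8, 10.9, 24.0], [-16.7, 10.7, 24.0]] [-21.9887  -4.0567  24.    ]
```

Run:
```python
from h import *;import pickle
o=pickle.load(open("pics/o22.pkl","rb"));d=np.load("pics/w22.npy")
K,W=cam("wrist",o);C=cloud(K,W,d);T=Ro.from_euler('xyz',o["ee_rot"]).as_matrix()
p=cv2.imread("pics/w22.png")
P=[];E=[]
for r in range(2,150,4):
    z=C[r,:,2];i=np.nonzero((z[280:360]>.19))[0]+280
    m=(i[0]+i[-1])/2;P.append(C[r,int(round(m))]);E.append((r,i[0],i[-1]))
print(E[::6])
P=(np.array(P)-o["tool_pos"])@T  # tool frame
c=P.mean(0);v=np.linalg.svd(P-c)[2][0];v*=-np.sign(v[1]);print("tool frame mean",c,"dir",v,"elev",np.degrees(np.arcsin(-v[2])))
# axis: surface offset 5mm toward camera ~ perpendicular up
n=np.array([0,v[2],-v[1]]);n/=np.linalg.norm(n); n*=np.sign(-n[2])
ax=c-n*.005;print("axis pt",ax)
# axis at tool y=0
t=-ax[1]/v[1];print("axis at y=0",ax+v*t)
W22=T@v;print("world dir",W22,np.degrees(np.arcsin(W22[2])),np.arctan2(W22[1],W22[0]))
# collar: edges rows at center
for r in range(150,200,3):print(r,((C[r,320]-o["tool_pos"])@T).round(4))
```

```text
[(2, np.int64(306), np.int64(334)), (26, np.int64(306), np.int64(334)), (50, np.int64(307), np.int64(334)), (74, np.int64(307), np.int64(333)), (98, np.int64(307), np.int64(333)), (122, np.int64(308), np.int64(333)), (146, np.int64(308), np.int64(353))]
tool frame mean [ 0.0008 -0.0938 -0.0406] dir [ 0.0098 -0.9607 -0.2774] elev 16.10369405662764
axis pt [ 0.0008 -0.0952 -0.0358]
axis at y=0 [-0.0002  0.     -0.0083]
world dir [ 0.9394 -0.2084  0.2723] 15.802349653371362 -0.21828820979027652
150 [ 0.0007 -0.0685 -0.0332]
153 [ 0.0007 -0.0673 -0.0328]
156 [ 0.0007 -0.0662 -0.0325]
159 [ 0.0007 -0.065  -0.0333]
162 [ 0.0006 -0.0639 -0.0323]
165 [ 0.0006 -0.0627 -0.0327]
168 [ 0.0006 -0.0615 -0.0311]
171 [ 0.0006 -0.0605 -0.0348]
174 [ 0.0006 -0.0595 -0.0375]
177 [ 0.0007 -0.0586 -0.0418]
180 [ 0.0006 -0.0574 -0.0409]
183 [ 0.0006 -0.0563 -0.0409]
186 [ 0.0006 -0.0552 -0.0407]
189 [ 0.0006 -0.054  -0.0399]
192 [ 0.0006 -0.0527 -0.0388]
195 [ 0.0006 -0.0517 -0.04  ]
198 [ 0.0006 -0.0505 -0.0394]
```

Wrist crop: nut0's washer hole at about pixel (30,150), which is lateral −0.7 mm in my rack frame. The top view puts the nut centres at −4.1, +1.6 and −2.6 mm, and the side view puts nut2's hole at about −7.8 mm. These agree in height and spacing with the given sizes. Next is the pre-insertion pose.

```bash
cat >> h.py <<'E'
UP0=.0088;LT0=.0006;TIP=.201
def tcp_for(along,lat,n=0.): # mm tip target in rack frame -> TCP
    X=C1+U*(along/1000-TIP)+L*(lat/1000+LT0)+N*(n/1000);return X-np.array([0,0,UP0])
E
python3 - <<'E'
from h import *
print(tcp_for(-40,-.7));go(tcp_for(-45,-.7),-.204)
E
```

```text
[ 0.4612 -0.3067  0.0445]
t 19.37 pos [ 0.3968 -0.2885  0.1908] rpy [ 3.1408  0.0203 -1.7718] F [-0.0455  0.0112 -1.3385] w 0.0176
shift cm [ 1.28 -6.69 14.73] spin -1.568 rows 3.891295555024585 12.542251434051705
```

```bash
python3 -m inch '2.7 -3 0 -0.3 1; 2.7 -6.7 0 -1.57 1; 2.7 -6.7 0 -1.57 1; 2.7 -6.7 0 -1.57 1; 2.7 -6.7 0 -1.57 1; 2.7 -6.7 0 -1.57 1; 2.7 -6.7 0 -1.57 1; 2.7 -6.7 0 -1.57 1; 2.7 -6.7 0 -1.57 1; 2.7 -6.7 0 -1.57 1; 2.7 -6.7 0 -1.57 1; 2.7 -6.7 2 -1.57 1; 2.7 -6.7 6 -1.57 1; 2.7 -6.7 10 -1.57 1; 2.7 -6.7 13 -1.57 1; 2.7 -6.7 15 -1.57 1; 2.7 -6.7 15.1 -1.57 1; 2.7 -6.7 15.1 -1.57 1; 2.7 -6.7 15.1 -1.57 1' | tail -5
python3 - <<'E'
from h import *;import pickle
o=robot.get_obs();p,d=robot.snapshot("top");cv2.imwrite("pics/t23.png",p);np.save("pics/t23.npy",d);pickle.dump(o,open("pics/o23.pkl","wb"))
p,d=robot.snapshot("side");cv2.imwrite("pics/s23.png",p);np.save("pics/s23.npy",d)
go(tcp_for(-40,-.7),-.204)
a=cv2.imread("pics/t23.png")[240:400,320:520];cv2.imwrite("pics/t23c.png",cv2.resize(a,None,fx=3.7,fy=3.7,interpolation=cv2.INTER_CUBIC))
a=cv2.imread("pics/s23.png")[150:290,300:460];cv2.imwrite("pics/s23c.png",cv2.resize(a,None,fx=4.2,fy=4.2,interpolation=cv2.INTER_CUBIC))
E
```

```text
time: 20.95
tool_pos: [0.459, -0.3261, 0.0414]
ee_rot: [-3.123, -0.003, -0.201]
wrist_force: [0.6, 0.1, -1.9]
width: 0.0176
t 21.05 pos [ 0.4593 -0.3266  0.0422] rpy [-3.124  -0.004  -0.2012] F [ 0.3808  0.5519 -1.0589] w 0.0177
shift cm [-0.21 -1.99 -0.2 ] spin 0.003 rows 0.4814928996529258 0.02231035334109066
```

View pics/t23c.png

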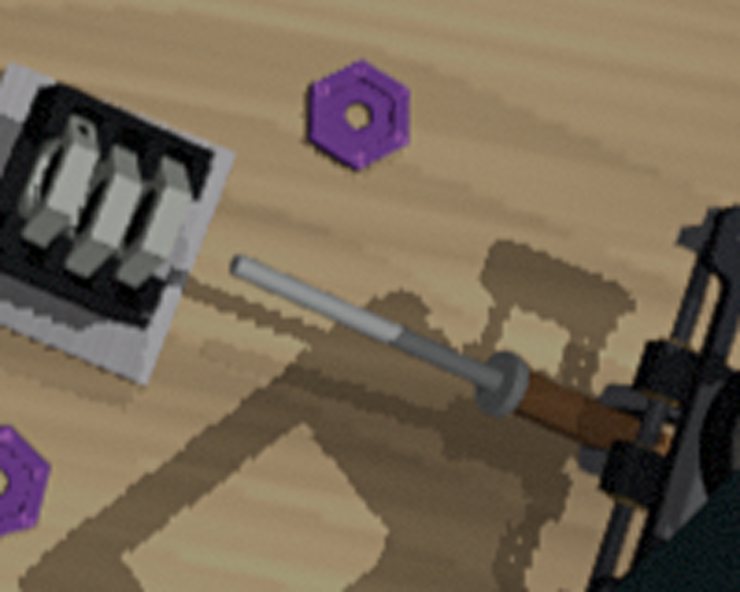

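View pics/s23c.png

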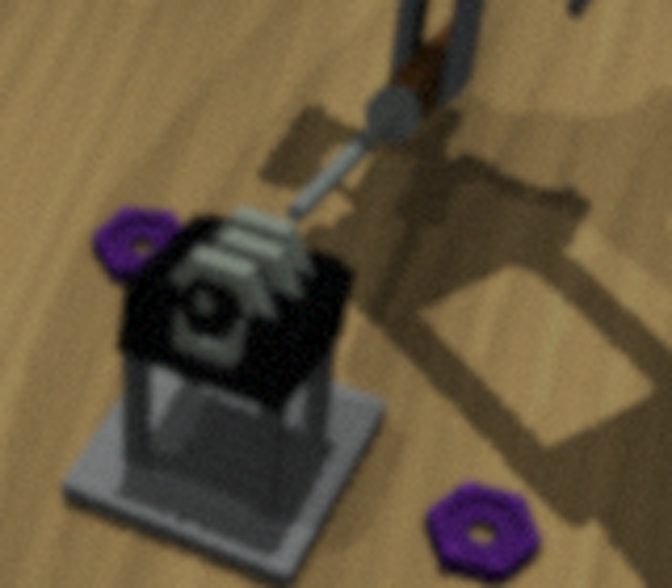

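```bash
cat >> h.py <<'E'
def rodline(n,d,o,a0=.01,a1=.130,w=.009,zmin=.04,dbg=0):
    """fit rod centreline in a fixed camera; predicted from tool pose"""
    K,W=cam(n);C=cloud(K,W,d)
    T=Ro.from_euler('xyz',o["ee_rot"]).as_matrix();yaw=o["ee_rot"][2]+1.5708
    u=np.array([np.cos(yaw)*c15,np.sin(yaw)*c15,s15]);A=o["tool_pos"]+[0,0,UP0]+u*.066
    X=C-A;al=X@u;r=np.linalg.norm(X-al[...,None]*u,axis=2)
    m=(al>a0)&(al<a1)&(r<w)&(d>0)
    v,uu=np.nonzero(m);p=np.c_[uu,v].astype(np.float32)
    # per along-bin midline
    l=cv2.fitLine(p,cv2.DIST_HUBER,0,.01,.01).ravel();return K,W,l,m
def twoview(dt,ds,o,**k):
    pl=[]
    for n,d in(("top",dt),("side",ds)):
        K,W,l,m=rodline(n,d,o,**k);c,r=ray(K,W,[l[2:]-l[:2]*30,l[2:]+l[:2]*30]);nn=np.cross(*r);nn/=np.linalg.norm(nn);pl.append((nn,nn@c));print(n,m.sum(),end=" ")
    v=np.cross(pl[0][0],pl[1][0]);v/=np.linalg.norm(v);v*=np.sign(v[1])
    x=np.linalg.lstsq(np.array([pl[0][0],pl[1][0],v]),np.array([pl[0][1],pl[1][1],v@o["tool_pos"]]),rcond=None)[0]
    print("elev",np.degrees(np.arcsin(v[2])),"yaw",np.arctan2(v[1],v[0]));return x,v
E
python3 - <<'E'
from h import *;import pickle
o=pickle.load(open("pics/o23.pkl","rb"));dt=np.load("pics/t23.npy");ds=np.load("pics/s23.npy")
x,v=twoview(dt,ds,o)
x2,v2=twoview(dt,ds,o,a0=.02,a1=.12)
K,W=cam("top");Ks,Ws=cam("side")
tt=np.array([237,265])/3.7+[320,240];ts=np.array([297,212])/4.2+[300,150]
T,e=tri([(K,W,tt),(Ks,Ws,ts)]);print("tip",T,e,rk(T))
print("axis at tip",x+v*((T-x)@v),rk(x+v*((T-x)@v)))
for tp in(o["tool_pos"],robot.get_obs()["tool_pos"]):
    h=x+v*((tp-x)[:2]@v[:2]/(v[:2]@v[:2]));print("axis over tool",h-tp)
    a=x+v*((T-x)@v);print("tip dist",np.linalg.norm(a-h))
m=rodline("side",ds,o)[3];q=cv2.imread("pics/s23.png");q[m]=(0,0,255);m=rodline("top",dt,o)[3];q2=cv2.imread("pics/t23.png");q2[m]=(0,0,255)
cv2.imwrite("pics/m23.png",np.hstack([cv2.resize(q[150:290,300:460],(400,350)),cv2.resize(q2[270:390,370:490],(400,350))]))
E
```

```text
top 146 side 71 elev 9.84346088555725 yaw 1.3539147028622964
top 118 side 58 elev 2.1581021308761894 yaw 1.320087269260358
tip [ 0.4957 -0.1412  0.1049] [np.float64(0.00029701189451697375), np.float64(0.00029701189451692144)] [[-64.3217  -0.5154   6.0311]]
axis at tip [ 0.4983 -0.1394  0.0915] [[-65.576   -2.7074  -7.5324]]
axis over tool [-0.0018  0.0004  0.0169]
tip dist 0.19360966978945823
axis over tool [-0.0021  0.0005  0.016 ]
tip dist 0.19407676658282116
```

View pics/m23.png

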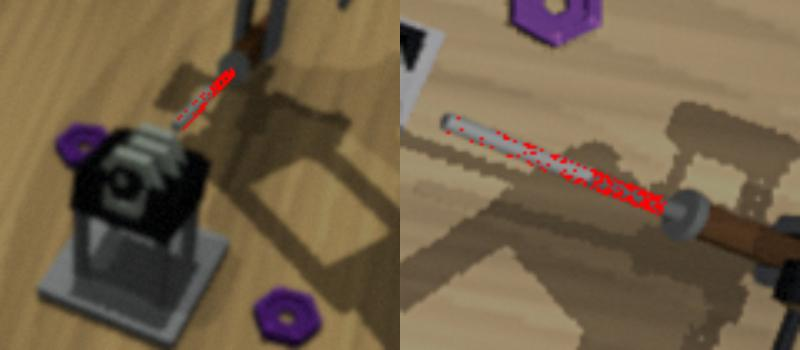

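Run:
```python
from h import *;import pickle
o=pickle.load(open("pics/o23.pkl","rb"));dt=np.load("pics/t23.npy");ds=np.load("pics/s23.npy")
for w in(.014,.02,.025):
  x,v=twoview(dt,ds,o,a0=.008,a1=.125,w=w)
m=rodline("side",ds,o,a0=.008,w=.025)[3];q=cv2.imread("pics/s23.png");q[m]=(0,0,255);m=rodline("top",dt,o,a0=.008,w=.025)[3];q2=cv2.imread("pics/t23.png");q2[m]=(0,0,255)
cv2.imwrite("pics/m23.png",np.hstack([cv2.resize(q[150:220,350:420],(400,400),interpolation=0),cv2.resize(q2[290:370,370:470],(400,400),interpolation=0)]))
q=cv2.imread("pics/s23.png");q2=cv2.imread("pics/t23.png")
cv2.imwrite("pics/n23.png",np.hstack([cv2.resize(q[150:220,350:420],(400,400),interpolation=0),cv2.resize(q2[290:370,370:470],(400,400),interpolation=0)]))
```

```text
top 421 side 126 elev 16.891539953283033 yaw 1.3729666584986981
top 421 side 126 elev 16.891539953283033 yaw 1.3729666584986981
top 421 side 126 elev 16.891539953283033 yaw 1.3729666584986981
```

View pics/n23.png

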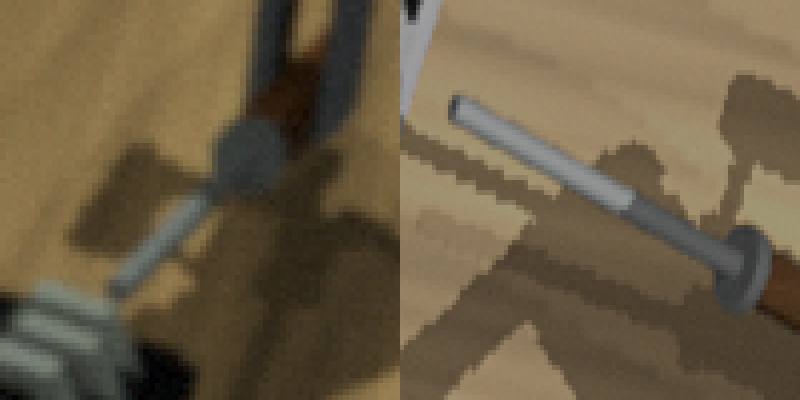

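Run:
```python
from h import *;import pickle
o=pickle.load(open("pics/o23.pkl","rb"));dt=np.load("pics/t23.npy");ds=np.load("pics/s23.npy")
x,v=twoview(dt,ds,o,a0=.008,a1=.125,w=.02)
K,W=cam("top");Ks,Ws=cam("side")
T,e=tri([(K,W,[384.25,311.6]),(Ks,Ws,[370.65,199.5])]);print("tip",rk(T),e)
Cc,e=tri([(K,W,[454,343.5]),(Ks,Ws,[393.4,176.8])]);print("collar",Cc,rk(Cc),e,np.linalg.norm(T-Cc))
vv=(T-Cc)/np.linalg.norm(T-Cc);print("elev tip-collar",np.degrees(np.arcsin(vv[2])),np.arctan2(vv[1],vv[0]))
# along line
for P in(T,Cc):
    a=x+v*((P-x)@v);print(rk(a),a-P)
tp=o["tool_pos"];h=x+v*((tp-x)[:2]@v[:2]/(v[:2]@v[:2]));print("axis over tool",h-tp)
```

```text
top 421 side 126 elev 16.891539953283033 yaw 1.3729666584986981
tip [[-63.5856  -0.5907   8.5593]] [np.float64(9.373230673367384e-05), np.float64(9.37323067337568e-05)]
collar [ 0.4696 -0.267   0.0688] [[-197.7821   -0.3036    4.4852]] [np.float64(0.00011814184719101212), np.float64(0.00011814184719114113)] 0.1342585979830957
elev tip-collar 16.738924927123946 1.365766915452436
[[-63.4677  -0.8891   5.0329]] [ 0.0005  0.0009 -0.0034]
[[-197.648    -1.5271    0.6011]] [ 0.0014  0.0009 -0.0037]
axis over tool [ 0.     -0.      0.0051]
```

Triangulated tip-to-collar distance is 134.3 mm against 135 true. It gives 16.8° elevation, 1.8° too steep. I'll trim it by pressing the tail lightly on the bench here, then re-measure.

```bash
python3 -m inch '0 0 0.8 0 1; 0 0 1.5 0 1; 0 0 2 0 1; 0 0 2.2 0 1; 0 0 2.25 0 1; 0 0 2.25 0 1' | tail -5; python3 -m inch '0 -0.05 0.1 0 1; 0 -0.1 0.2 0 1; 0 -0.1 0.2 0 1' | tail -5
```

```text
time: 21.55
tool_pos: [0.4592, -0.326, 0.0192]
ee_rot: [-3.124, -0.003, -0.201]
wrist_force: [-0.4, 1.7, -2.8]
width: 0.0177
time: 21.8
tool_pos: [0.4596, -0.3258, 0.0182]
ee_rot: [-3.125, -0.004, -0.201]
wrist_force: [-1.8, -0.1, 1.1]
width: 0.0174
```

```bash
python3 -m inch '0 -0.05 0.1 0 1; 0 -0.1 0.22 0 1; 0 -0.1 0.22 0 1' | tail -4
cat >> h.py <<'E'
def look(tag,box_t,box_s):
    import pickle
    o=robot.get_obs();p,d=robot.snapshot("top");q,ds=robot.snapshot("side")
    cv2.imwrite(f"pics/t{tag}.png",p);cv2.imwrite(f"pics/s{tag}.png",q);np.save(f"pics/t{tag}.npy",d);np.save(f"pics/s{tag}.npy",ds);pickle.dump(o,open(f"pics/o{tag}.pkl","wb"))
    out=[]
    for im,(x,y,w,h) in((q,box_s),(p,box_t)):
        out.append(cv2.resize(cv2.convertScaleAbs(im[y:y+h,x:x+w],alpha=1.5,beta=10),(400,400),interpolation=0))
    cv2.imwrite(f"pics/n{tag}.png",np.hstack(out));return o,d,ds
E
python3 - <<'E'
from h import *
o,dt,ds=look("24",(370,290,100,100),(340,140,80,80))
x,v=twoview(dt,ds,o,a0=.008,a1=.125,w=.02)
print(o["wrist_force"],o["tool_pos"])
E
```

```text
tool_pos: [0.46, -0.3252, 0.0172]
ee_rot: [-3.127, -0.005, -0.201]
wrist_force: [-2.0, 0.3, 5.4]
width: 0.0174
top 394 side 130 elev 15.287726240015553 yaw 1.3652349081885362
[-2.0387  0.3039  5.3692] [ 0.46   -0.3252  0.0172]
```

View pics/n24.png

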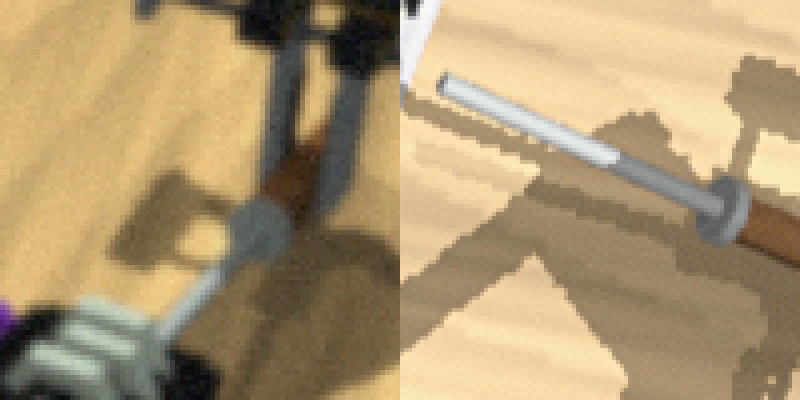

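```bash
python3 - <<'E'
from h import *
go(tcp_for(-60,-.7),-.204)
E
python3 -m inch '0 0 -1 0 1; 0 0.1 -2.2 0 1; 0 0.1 -2.2 0 1; 0 0.1 -2.2 0 1' | tail -5
python3 - <<'E'
from h import *
o,dt,ds=look("25",(370,290,100,100),(345,145,70,70))
x,v=twoview(dt,ds,o,a0=.008,a1=.125,w=.02)
print(o["wrist_force"],o["tool_pos"])
go(tcp_for(-45,-.7),-.204)
E
```

```text
t 22.15 pos [ 0.46   -0.3252  0.0173] rpy [-3.1265 -0.0048 -0.2012] F [-1.7868  0.8333  5.1121] w 0.0179
shift cm [-0.24  0.06 -2.21] spin 0.003 rows 0.5334639937130065 0.022364389603438894
time: 22.48
tool_pos: [0.4605, -0.3271, 0.0406]
ee_rot: [-3.128, -0.007, -0.201]
wrist_force: [0.9, -0.5, -2.3]
width: 0.0173
top 417 side 137 elev 15.097403246371574 yaw 1.3712409315487566
[ 0.8596 -0.5039 -2.3293] [ 0.4605 -0.3271  0.0406]
t 22.58 pos [ 0.4596 -0.3263  0.0391] rpy [-3.1262 -0.0047 -0.2012] F [-0.2058  0.3613 -3.3054] w 0.0178
shift cm [-0.23 -1.48 -0.4 ] spin 0.003 rows 0.37045136810978074 0.022090212785549568
```

View pics/n25.png

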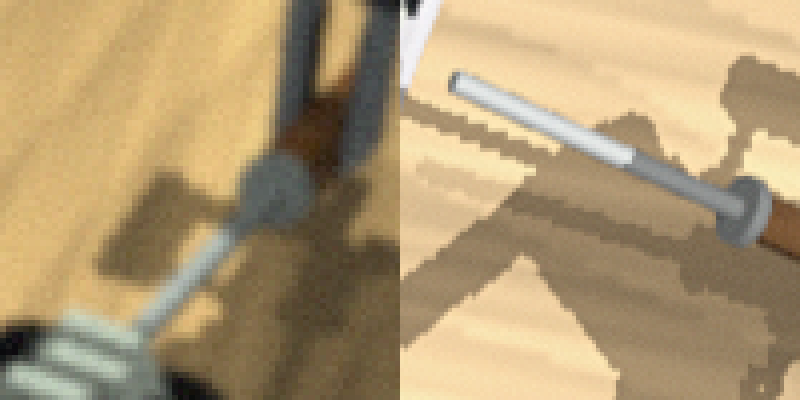

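Run:
```python
from h import *;import pickle
o=pickle.load(open("pics/o25.pkl","rb"));dt=np.load("pics/t25.npy");ds=np.load("pics/s25.npy")
x,v=twoview(dt,ds,o,a0=.008,a1=.125,w=.02)
K,W=cam("top");Ks,Ws=cam("side")
Cc,e=tri([(K,W,[455,341.75]),(Ks,Ws,[393.5,178.25])]);print("collar",Cc,rk(Cc),e)
print("tip from collar",rk(Cc+.135*v))
# tip from top ray, on a line through Cc dir v
c,d=ray(K,W,[383.75,310.5]);d=d[0]
A=np.c_[v,-d];s=np.linalg.lstsq(A,c-Cc,rcond=None)[0];print("len",s[0],"miss",np.linalg.norm(Cc+v*s[0]-c-d*s[1]))
a=x+v*((Cc-x)@v);print("line at collar",rk(a), "tip", rk(a+v*.135))
o2=robot.get_obs()
for t in(o["tool_pos"],o2["tool_pos"]):
    h=Cc-v*((Cc-t)[:2]@v[:2]/(v[:2]@v[:2]));print("axis over tool by collar",h-t,np.linalg.norm(h-Cc)+.135)
```

```text
top 417 side 137 elev 15.097403246371574 yaw 1.3712409315487566
collar [ 0.4712 -0.2704  0.0618] [[-202.4837   -2.5198   -1.5049]] [np.float64(0.0019785613633683014), np.float64(0.0019785613633683382)]
tip from collar [[-67.4846  -2.0974  -1.2753]]
len 0.1366645874963865 miss 0.0009445474101134285
line at collar [[-202.4768   -3.6634   -3.4846]] tip [[-67.4777  -3.2409  -3.255 ]]
axis over tool by collar [-0.0008  0.0002  0.0057] 0.19475250767027033
axis over tool by collar [ 0.0003 -0.0001  0.0074] 0.19415661587995425
```

```bash
sed -i 's/TIP=.201/TIP=.196/' h.py
python3 - <<'E'
from h import *
go(tcp_for(-36,-.7),-.204)
o=robot.get_obs();R=Ro.from_euler('xyz',o["ee_rot"]).as_matrix();print("per 10mm along",R.T@U,"per mm lat +",R.T@L,"N",R.T@N)
E
```

```text
t 22.58 pos [ 0.4596 -0.3263  0.0391] rpy [-3.1262 -0.0047 -0.2012] F [-0.2058  0.3613 -3.3054] w 0.0178
shift cm [-0.22 -2.83 -0.74] spin 0.003 rows 0.7041585183954354 0.022090212785549568
per 10mm along [ 0.0027 -0.9698 -0.2439] per mm lat + [-1.     -0.0016 -0.0047] N [ 0.0041  0.2439 -0.9698]
```

```bash
python3 -m inch '-0.22 0 0 0.003 1; -0.22 -0.7 -0.2 0.003 1; -0.22 -1.4 -0.4 0.003 1; -0.22 -2.1 -0.6 0.003 1; -0.22 -2.8 -0.75 0.003 1; -0.22 -2.8 -0.75 0.003 1; -0.22 -2.8 -0.75 0.003 1' | tail -5
python3 - <<'E'
from h import *
o,dt,ds=look("26",(320,260,120,120),(320,180,80,80))
go(tcp_for(-36,-.7),-.204)
E
```

```text
time: 23.17
tool_pos: [0.4633, -0.298, 0.0473]
ee_rot: [-3.127, -0.005, -0.203]
wrist_force: [-0.1, -0.7, -1.2]
width: 0.0173
t 23.27 pos [ 0.463  -0.2985  0.047 ] rpy [-3.1265 -0.0047 -0.2039] F [-0.0347 -0.3113 -1.7495] w 0.0176
shift cm [-0.01 -0.03  0.02] spin 0.0 rows 0.008128710067477235 0.001025188249425213
```

View pics/n26.png

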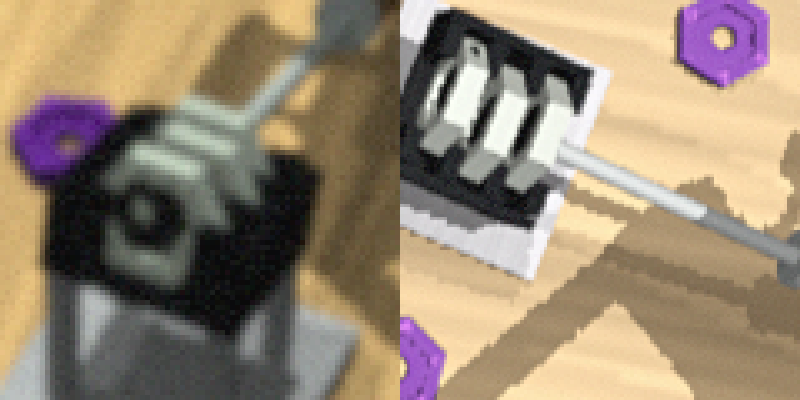

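Run:
```python
from h import *
K,W=cam("top")
for px in([570,157],[650,193],[720,222]):
    uv=np.array([320+(px[0]-400)/400*120,260+px[1]/400*120])
    c,d=ray(K,W,uv);X=c+d*((0-(c-C1)@N)/(d@N))[:,None];print(uv,rk(X))
import pickle
o=pickle.load(open("pics/o26.pkl","rb"));print(twoview(np.load("pics/t26.npy"),np.load("pics/s26.npy"),o,a0=.008,a1=.115,w=.02)[1])
x,v=twoview(np.load("pics/t26.npy"),np.load("pics/s26.npy"),o,a0=.008,a1=.125,w=.02)
for a in(-36,-100,-150): print(rk(x+v*((C1+U*a/1000-x)@v)))
```

```text
[371.  307.1] [[-43.3981   0.517    0.    ]]
[395.  317.9] [[-87.677    0.5214   0.    ]]
[416.  326.6] [[-126.7985   -0.5883    0.    ]]
top 386 side 130 elev 17.612708202229264 yaw 1.3712858307091946
[0.1889 0.9342 0.3026]
top 424 side 130 elev 17.595545270355537 yaw 1.3711077888980538
[[-36.0997  -0.0605   2.203 ]]
[[-99.9679  -0.2498  -0.6923]]
[[-149.8649   -0.3978   -2.9543]]
```

```bash
python3 -m inch '0 -0.3 -0.08 0 1; 0 -0.6 -0.15 0 1; 0 -0.97 -0.24 0 1; 0 -0.97 -0.24 0 1' | tail -5;  python3 -m inch '0 -0.2 -0.05 0 1; 0 -0.4 -0.1 0 1; 0 -0.4 -0.1 0 1' | tail -4; python3 -m inch '0 -0.2 -0.05 0 1; 0 -0.4 -0.1 0 1; 0 -0.4 -0.1 0 1' | tail -4
```

```text
time: 23.6
tool_pos: [0.4652, -0.2885, 0.0497]
ee_rot: [-3.126, -0.005, -0.203]
wrist_force: [0.5, -0.5, -1.7]
width: 0.0177
tool_pos: [0.4658, -0.2861, 0.0512]
ee_rot: [-3.13, -0.006, -0.204]
wrist_force: [-1.2, -4.4, -2.2]
width: 0.0177
tool_pos: [0.4662, -0.2847, 0.0527]
ee_rot: [-3.135, -0.006, -0.204]
wrist_force: [-1.8, -7.4, -3.4]
width: 0.0177
```

```bash
cat >> h.py <<'E'
ET=np.radians(14.2)
def tipkin(o=None):
    o=o or robot.get_obs();R=Ro.from_euler('xyz',o["ee_rot"]).as_matrix()
    t=np.array([LT0,-TIP*np.cos(ET),-UP0-TIP*np.sin(ET)]);v=R@np.array([0,-np.cos(ET),-np.sin(ET)])
    X=o["tool_pos"]+R@t;f=o["wrist_force"];
    print("t",round(o["time"],2),"tip a,l,n",rk(X)[0].round(2),"elev",np.degrees(np.arcsin(v[2])).round(2),"yaw",np.arctan2(v[1],v[0]).round(4),"F a,l,n",np.round([f@U,f@L,f@N],2),"rpy",o["ee_rot"])
    print("  per cm: U",(R.T@U).round(3),"L",(R.T@L).round(3),"N",(R.T@N).round(3))
E
python3 - <<'E'
from h import *
tipkin()
E
python3 -m inch '0 0.2 0.05 0 1; 0 0.4 0.1 0 1; 0 0.5 0.12 0 1; 0 0.5 0.12 0 1' | tail -5
python3 - <<'E'
from h import *
tipkin()
o,dt,ds=look("27",(320,260,120,120),(330,170,80,80))
tipkin()
E
```

```text
t 24.1 tip a,l,n [-21.13  -1.04   0.59] elev 14.57 yaw 1.3685 F a,l,n [-8.27  0.28 -1.32] rpy [-3.1352 -0.0063 -0.2039]
  per cm: U [ 0.001 -0.968 -0.253] L [-1.     0.001 -0.006] N [ 0.006  0.253 -0.968]
time: 24.43
tool_pos: [0.4652, -0.2891, 0.0512]
ee_rot: [-3.134, -0.006, -0.204]
wrist_force: [0.5, -0.6, -1.3]
width: 0.0177
t 24.43 tip a,l,n [-25.91  -0.97   0.61] elev 14.64 yaw 1.3683 F a,l,n [-0.77 -0.61 -1.1 ] rpy [-3.1339 -0.0059 -0.2041]
  per cm: U [ 0.    -0.968 -0.251] L [-1.     0.001 -0.006] N [ 0.006  0.251 -0.968]
t 24.53 tip a,l,n [-25.86  -0.96   0.59] elev 14.62 yaw 1.3685 F a,l,n [-0.96  0.99 -1.61] rpy [-3.1343 -0.006  -0.2038]
  per cm: U [ 0.001 -0.968 -0.252] L [-1.     0.001 -0.006] N [ 0.006  0.252 -0.968]
```

View pics/n27.png

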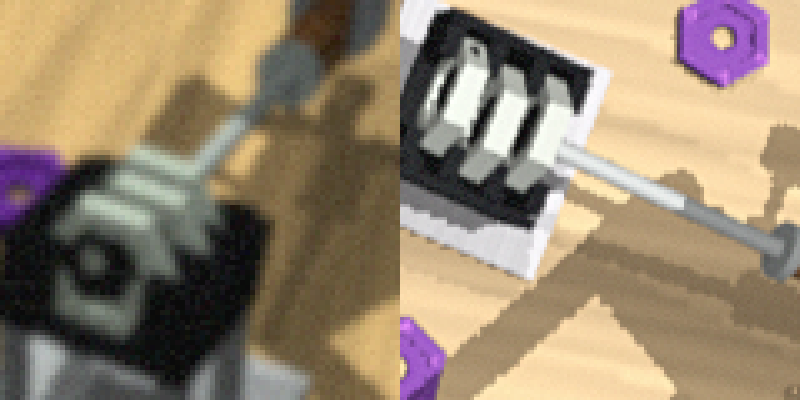

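Run:
```python
from h import *;import pickle
K,W=cam("top");Ks,Ws=cam("side")
for t in([430.4,335],[431,334.5],[431.5,335]):
    c,d=ray(K,W,t);X=c+d*((0-(c-C1)@N)/(d@N))[:,None]
    T,e=tri([(K,W,t),(Ks,Ws,[387.4,184.4])]);print(rk(X)[0],rk(T)[0],e[0]*1000)
```

```text
[-155.5546    2.2768    0.    ] [-152.587     2.6215    5.6248] 0.252885930255312
[-156.2492    1.1264    0.    ] [-153.778     1.8324    4.9185] 0.19489903241133855
[-157.3804    1.5378    0.    ] [-155.1132    1.836     4.2941] 0.16119626542152798
```

```bash
python3 -m inch '0.03 -0.05 0.2 0 1; 0.03 -0.05 0.2 0 1; 0.03 -0.25 0.14 0 1; 0.03 -0.4 0.1 0 1; 0.03 -0.5 0.07 0 1; 0.03 -0.5 0.07 0 1' | tail -3
python3 - <<'E'
from h import *
tipkin()
E
```

```text
ee_rot: [-3.134, -0.006, -0.203]
wrist_force: [0.4, 0.1, -1.3]
width: 0.0183
t 25.03 tip a,l,n [-20.9   -1.26  -1.31] elev 14.61 yaw 1.369 F a,l,n [-0.19 -0.4  -1.3 ] rpy [-3.1344 -0.0061 -0.2034]
  per cm: U [ 0.001 -0.968 -0.252] L [-1.     0.001 -0.006] N [ 0.006  0.252 -0.968]
```

The washer of nut0 is threaded: tip 2 mm lower, and it went past the previous contact depth with no force. Advancing toward nut1.

```bash
python3 -m inch '0 -0.4 -0.1 0 1; 0 -0.8 -0.2 0 1; 0 -1.2 -0.3 0 1; 0 -1.6 -0.4 0 1; 0 -1.6 -0.4 0 1' | tail -3
python3 - <<'E'
from h import *
tipkin()
E
python3 -m inch '0 -0.2 -0.05 0 1; 0 -0.4 -0.1 0 1; 0 -0.6 -0.15 0 1; 0 -0.6 -0.15 0 1' | tail -3
python3 - <<'E'
from h import *
tipkin()
E
```

```text
ee_rot: [-3.134, -0.007, -0.202]
wrist_force: [0.3, 0.1, -1.5]
width: 0.0175
t 25.45 tip a,l,n [-3.45 -1.23 -1.3 ] elev 14.63 yaw 1.37 F a,l,n [-0.21 -0.3  -1.47] rpy [-3.1341 -0.0067 -0.2025]
  per cm: U [ 0.002 -0.968 -0.252] L [-1.    -0.    -0.007] N [ 0.006  0.252 -0.968]
ee_rot: [-3.14, -0.007, -0.203]
wrist_force: [-1.8, -7.9, -3.5]
width: 0.0178
t 25.78 tip a,l,n [ 0.2  -1.36 -1.46] elev 14.28 yaw 1.3698 F a,l,n [-8.74  0.15 -1.27] rpy [-3.1402 -0.0072 -0.2028]
  per cm: U [ 0.002 -0.966 -0.258] L [-1.     0.    -0.007] N [ 0.007  0.258 -0.966]
```

Washer 1 felt at along ≈ −2.5 mm (blocked). I'll ease to about 2 N and sweep sideways (+L), so the tip drops into the hole when it reaches it.

```bash
python3 -m inch '0 0.1 0.03 0 1; -0.1 0.1 0.03 0 1; -0.2 0.1 0.03 0 1; -0.3 0.1 0.03 0 1; -0.4 0.1 0.03 0 1; -0.5 0.1 0.03 0 1; -0.5 0.1 0.03 0 1' | tail -3
python3 - <<'E'
from h import *
tipkin()
E
```

```text
ee_rot: [-3.141, -0.008, -0.203]
wrist_force: [-0.1, -4.5, -2.9]
width: 0.0181
t 26.37 tip a,l,n [-1.31  3.62 -1.5 ] elev 14.22 yaw 1.3695 F a,l,n [-5.   -0.84 -1.66] rpy [-3.1413 -0.0076 -0.2033]
  per cm: U [ 0.002 -0.966 -0.259] L [-1.     0.    -0.008] N [ 0.007  0.259 -0.966]
```

```bash
python3 -m inch '0 0.05 0 0 1; -0.1 0.05 0 0 1; -0.2 0.05 0 0 1; -0.3 0.05 0 0 1; -0.4 0.05 0 0 1; -0.5 0.05 0 0 1; -0.5 0.05 0 0 1' | tail -3
python3 - <<'E'
from h import *
tipkin()
p,d=robot.snapshot("top");cv2.imwrite("pics/t28.png",p);cv2.imwrite("pics/t28c.png",cv2.resize(cv2.convertScaleAbs(p[255:375,310:450],alpha=1.5,beta=10),None,fx=5,fy=5,interpolation=0))
E
```

```text
ee_rot: [-3.14, -0.007, -0.203]
wrist_force: [0.0, -0.2, -1.9]
width: 0.0177
t 26.95 tip a,l,n [-1.1   9.19 -1.51] elev 14.29 yaw 1.3698 F a,l,n [-0.66 -0.04 -1.8 ] rpy [-3.14   -0.0066 -0.2026]
  per cm: U [ 0.002 -0.966 -0.257] L [-1.    -0.    -0.007] N [ 0.006  0.257 -0.966]
```

View pics/t28c.png

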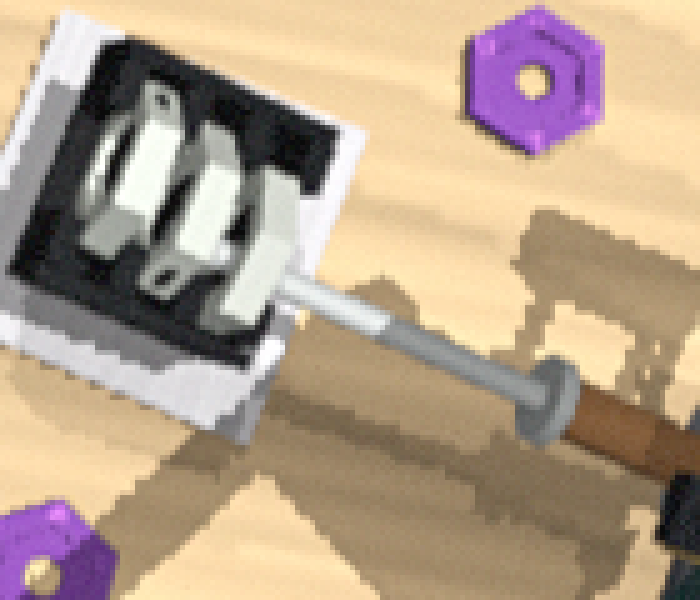

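Axial force vanished at the same depth, and nut0 has slid sideways with the rod (top view: rod enters it near (290,285)). I'll confirm by advancing.

```bash
python3 -m inch '0 -0.2 -0.05 0 1; 0 -0.4 -0.1 0 1; 0 -0.6 -0.15 0 1; 0 -0.6 -0.15 0 1' | tail -3
python3 - <<'E'
from h import *
tipkin()
E
```

```text
ee_rot: [-3.14, -0.007, -0.202]
wrist_force: [0.3, 0.0, -2.3]
width: 0.0176
t 27.33 tip a,l,n [ 5.5   9.12 -1.58] elev 14.29 yaw 1.3704 F a,l,n [-0.48 -0.3  -2.22] rpy [-3.14   -0.0069 -0.2021]
  per cm: U [ 0.002 -0.966 -0.257] L [-1.    -0.001 -0.007] N [ 0.007  0.257 -0.966]
```

```bash
python3 -m inch '0 -0.25 -0.06 0 1; 0 -0.5 -0.12 0 1; 0.3 -0.5 -0.12 0 1; 0.6 -0.5 -0.12 0 1; 0.9 -0.5 -0.12 0 1; 1.2 -0.5 -0.12 0 1; 1.4 -0.5 -0.12 0 1; 1.4 -0.5 -0.12 0 1; 1.4 -0.5 -0.12 0 1' | tail -3
python3 - <<'E'
from h import *
tipkin()
E
```

```text
ee_rot: [-3.14, -0.007, -0.202]
wrist_force: [0.3, 0.9, -0.7]
width: 0.0176
t 28.08 tip a,l,n [10.61 -5.03 -1.69] elev 14.3 yaw 1.3704 F a,l,n [ 0.72 -0.07 -0.88] rpy [-3.1399 -0.0069 -0.2022]
  per cm: U [ 0.002 -0.966 -0.257] L [-1.    -0.001 -0.007] N [ 0.006  0.257 -0.966]
```

```bash
python3 -m inch '0.15 -0.3 -0.1 0 1; 0.15 -0.55 -0.17 0 1; 0.15 -0.8 -0.24 0 1; 0.15 -0.97 -0.29 0 1; 0.15 -0.97 -0.29 0 1' | tail -3
python3 - <<'E'
from h import *
tipkin()
E
```

```text
ee_rot: [-3.141, -0.007, -0.202]
wrist_force: [-1.8, -0.1, -1.7]
width: 0.0178
t 28.5 tip a,l,n [20.48 -6.54 -1.31] elev 14.21 yaw 1.3708 F a,l,n [-0.88  1.74 -1.55] rpy [-3.1415 -0.0074 -0.2019]
  per cm: U [ 0.003 -0.966 -0.259] L [-1.    -0.001 -0.007] N [ 0.007  0.259 -0.966]
```

```bash
python3 -m inch '0 -0.1 -0.03 0 1; 0 -0.2 -0.05 0 1; 0 -0.2 -0.05 0 1' | tail -3
python3 - <<'E'
from h import *
tipkin()
E
```

```text
ee_rot: [3.138, -0.008, -0.202]
wrist_force: [-1.0, -5.9, -3.0]
width: 0.0175
t 28.75 tip a,l,n [20.76 -6.64 -1.45] elev 13.97 yaw 1.3705 F a,l,n [-6.58 -0.27 -1.32] rpy [ 3.1376 -0.0078 -0.2022]
  per cm: U [ 0.003 -0.965 -0.263] L [-1.    -0.001 -0.008] N [ 0.007  0.263 -0.965]
```

```bash
python3 -m inch '0 0.1 0.03 0 1; 0.08 0.1 0.03 0 1; 0.16 0.1 0.03 0 1; 0.24 0.1 0.03 0 1; 0.32 0.1 0.03 0 1; 0.4 0.1 0.03 0 1; 0.4 0.1 0.03 0 1' | tail -3
python3 - <<'E'
from h import *
tipkin()
E
```

```text
ee_rot: [3.138, -0.008, -0.202]
wrist_force: [-0.4, 0.3, -0.9]
width: 0.0181
t 29.33 tip a,l,n [ 20.03 -10.74  -1.49] elev 14.0 yaw 1.3707 F a,l,n [-0.01  0.45 -0.97] rpy [ 3.1381 -0.0078 -0.202 ]
  per cm: U [ 0.003 -0.965 -0.262] L [-1.    -0.001 -0.008] N [ 0.007  0.262 -0.965]
```

```bash
python3 -m inch '0 -0.1 -0.03 0 1; 0 -0.2 -0.05 0 1; 0 -0.2 -0.05 0 1' | tail -3
python3 - <<'E'
from h import *
tipkin()
E
```

```text
ee_rot: [3.138, -0.008, -0.202]
wrist_force: [0.0, -0.6, -1.2]
width: 0.0178
t 29.58 tip a,l,n [ 22.34 -10.73  -1.5 ] elev 14.01 yaw 1.3709 F a,l,n [-0.86 -0.12 -1.06] rpy [ 3.1382 -0.0079 -0.2018]
  per cm: U [ 0.003 -0.965 -0.262] L [-1.    -0.001 -0.008] N [ 0.007  0.262 -0.965]
```

```bash
python3 -m inch '0 -0.2 -0.05 0 1; 0 -0.4 -0.1 0 1; 0 -0.6 -0.16 0 1; 0 -0.6 -0.16 0 1' | tail -3
python3 - <<'E'
from h import *
tipkin()
p,d=robot.snapshot("side");cv2.imwrite("pics/s29.png",cv2.resize(cv2.convertScaleAbs(p[180:280,310:430],alpha=1.6,beta=15),None,fx=6,fy=6,interpolation=cv2.INTER_CUBIC))
E
```

```text
ee_rot: [3.138, -0.008, -0.201]
wrist_force: [0.1, -0.2, -2.3]
width: 0.0176
t 29.92 tip a,l,n [ 29.04 -10.71  -1.42] elev 14.02 yaw 1.3715 F a,l,n [-0.79 -0.12 -2.18] rpy [ 3.1384 -0.0082 -0.2014]
  per cm: U [ 0.003 -0.965 -0.262] L [-1.    -0.001 -0.008] N [ 0.008  0.262 -0.965]
```

View pics/s29.png

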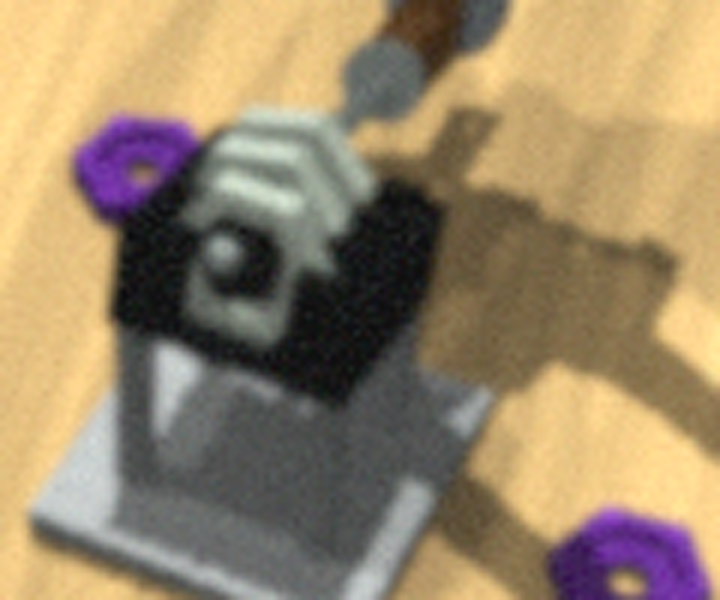

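The rod tip shows in nut2's opening at (225,255), so all three are threaded. I'll run the rod further through and centre it.

```bash
python3 -m inch '0 -0.5 -0.14 0 1; 0 -1 -0.27 0 1; 0 -1.5 -0.41 0 1; 0 -2 -0.54 0 1; 0 -2.5 -0.68 0 1; 0 -3 -0.82 0 1; 0 -3.5 -0.95 0 1; -0.2 -3.8 -1.03 0 1; -0.4 -3.8 -1.03 0 1; -0.6 -3.8 -1.03 0 1; -0.7 -3.8 -1.03 0 1; -0.7 -3.8 -1.03 0 1' | tail -3
python3 - <<'E'
from h import *
tipkin()
o,dt,ds=look("30",(310,255,120,120),(310,180,120,100))
E
```

```text
ee_rot: [3.139, -0.008, -0.202]
wrist_force: [1.4, 0.3, -1.9]
width: 0.0176
t 30.97 tip a,l,n [68.27 -3.46 -1.46] elev 14.03 yaw 1.371 F a,l,n [ 0.07 -1.26 -1.95] rpy [ 3.1387 -0.0083 -0.2018]
  per cm: U [ 0.003 -0.965 -0.262] L [-1.    -0.001 -0.008] N [ 0.008  0.262 -0.965]
```

View pics/n30.png

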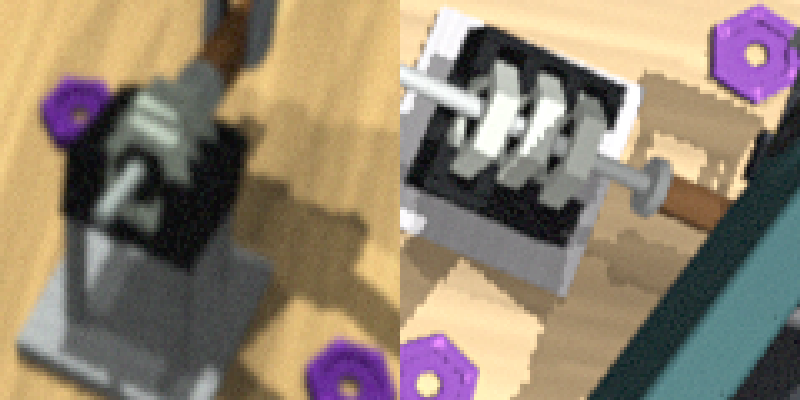

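```bash
python3 -m inch '0 0.07 -0.25 0 1; 0 0.13 -0.5 0 1; 0 0.26 -1 0 1; 0 0.4 -1.5 0 1; 0 0.52 -2 0 1; 0 0.65 -2.5 0 1; 0 0.8 -3 0 1; 0 0.92 -3.5 0 1; 0 1.05 -4 0 1; 0 1.3 -5 0 1; 0 1.45 -5.5 0 1; 0 1.45 -5.5 0 1' | tail -4
python3 - <<'E'
from h import *
tipkin()
o,dt,ds=look("31",(310,235,140,140),(290,170,140,120))
E
```

```text
tool_pos: [0.4842, -0.2158, 0.1328]
ee_rot: [3.137, -0.012, -0.202]
wrist_force: [1.2, -0.6, -2.8]
width: 0.0179
t 32.07 tip a,l,n [68.4  -4.1  57.44] elev 13.94 yaw 1.3716 F a,l,n [-1.03 -1.26 -2.57] rpy [ 3.1371 -0.0116 -0.2021]
  per cm: U [ 0.004 -0.965 -0.263] L [-1.    -0.001 -0.012] N [ 0.011  0.263 -0.965]
```

View pics/n31.png

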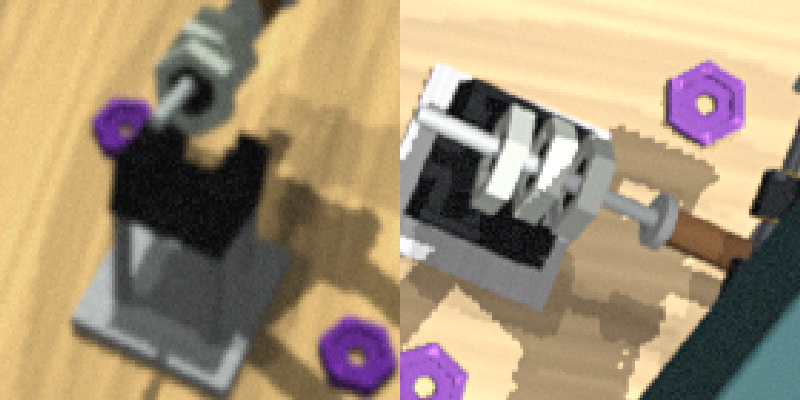

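All three nuts hang on the rod; the rack is empty and unmoved. Raising, then over to the stand.

```bash
python3 -m inch '0 0.3 -1 0 1; 0 0.5 -2.5 0 1; 0 0.5 -4.5 0 1; 0 0.5 -6.5 0 1; 0 0.5 -8.5 0 1; 0 0.5 -10 0 1; 0 0.5 -10.5 0 1; 0 0.5 -10.5 0 1' | tail -4
python3 - <<'E'
from h import *
tipkin()
go([.5250,.1687,.225],-.056)
E
```

```text
tool_pos: [0.4822, -0.2199, 0.2381]
ee_rot: [3.137, -0.012, -0.202]
wrist_force: [-0.1, 0.2, -2.9]
width: 0.0181
t 32.83 tip a,l,n [ 91.4   -2.94 160.24] elev 13.94 yaw 1.372 F a,l,n [-0.54  0.13 -2.86] rpy [ 3.1371 -0.0122 -0.2019]
  per cm: U [ 0.004 -0.965 -0.263] L [-1.    -0.001 -0.012] N [ 0.012  0.263 -0.965]
t 32.83 pos [ 0.4822 -0.2199  0.2381] rpy [ 3.1371 -0.0122 -0.2019] F [-0.0863  0.2457 -2.9007] w 0.0181
shift cm [ -3.62 -38.93   1.09] spin -0.146 rows 9.379413114493042 1.1668933203599217
```

```bash
python3 -m inch '0 -1 0 0 1; 0 -3 0 0 1; -0.5 -6 0 -0.02 1; -0.8 -9 0 -0.05 1; -1.2 -12 0 -0.08 1; -1.5 -15 0 -0.1 1; -1.9 -18 0 -0.12 1; -2.2 -21 0 -0.146 1; -2.5 -24 0 -0.146 1; -2.9 -27 0 -0.146 1; -3.2 -30 0 -0.146 1; -3.4 -33 0 -0.146 1; -3.6 -35.5 0 -0.146 1; -3.6 -37.5 0 -0.146 1; -3.6 -38.5 0 -0.146 1; -3.6 -38.9 0 -0.146 1; -3.6 -38.9 0 -0.146 1; -3.6 -38.9 0 -0.146 1' | tail -4
python3 - <<'E'
from h import *
o=robot.get_obs();p,d=robot.snapshot("wrist");cv2.imwrite("pics/w32.png",p);p,d=robot.snapshot("side");cv2.imwrite("pics/s32.png",cv2.resize(p[200:450,200:450],None,fx=2.4,fy=2.4))
go([.5250,.1687,.15],-.056)
E
```

```text
tool_pos: [0.5246, 0.1677, 0.2353]
ee_rot: [3.134, -0.01, -0.056]
wrist_force: [0.3, -0.6, -2.9]
width: 0.0179
t 34.43 pos [0.5249 0.1673 0.2358] rpy [ 3.1348 -0.0112 -0.0575] F [-0.4328 -1.0445 -2.3728] w 0.0177
shift cm [-0.1  -0.2   8.58] spin -0.001 rows 2.058270780980732 0.011839171853441854
```

View pics/w32.png

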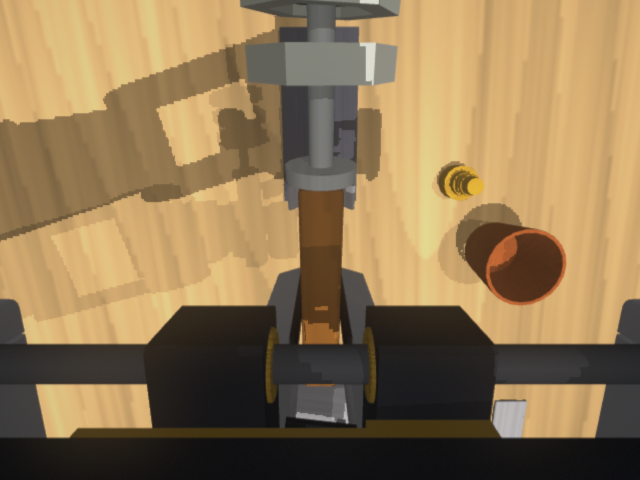

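View pics/s32.png

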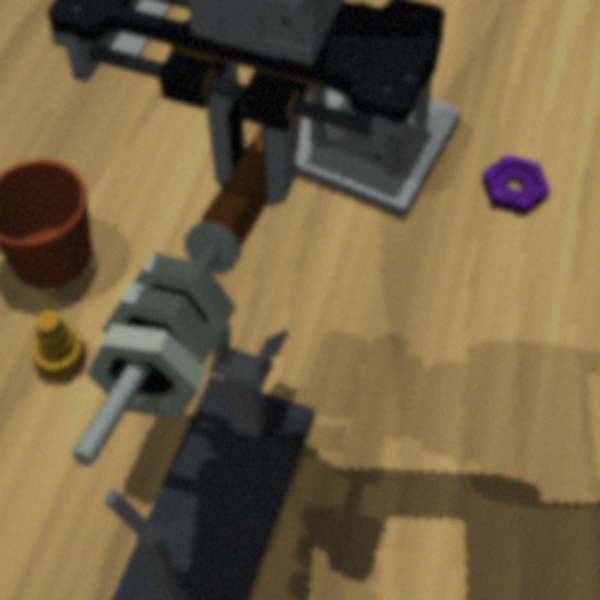

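```bash
python3 -m inch '0 -0.1 1.5 0 1; 0 -0.2 4 0 1; 0 -0.2 6.5 0 1; 0 -0.2 9 0 1; 0 -0.2 11 0 1; 0 -0.2 12 0 1; 0 -0.2 12.3 0 1; 0 -0.2 12.3 0 1' | tail -4
python3 - <<'E'
from h import *
p,d=robot.snapshot("wrist");cv2.imwrite("pics/w33.png",p);p,d=robot.snapshot("side");cv2.imwrite("pics/s33.png",cv2.resize(p[260:470,220:400],None,fx=2.8,fy=2.8))
go([.5250,.1687,.0954],-.056)
E
```

```text
tool_pos: [0.5262, 0.1677, 0.1126]
ee_rot: [3.134, -0.01, -0.058]
wrist_force: [-0.6, 0.9, -3.2]
width: 0.0175
t 35.2 pos [0.5275 0.1683 0.1146] rpy [ 3.1356 -0.0141 -0.058 ] F [-1.0917  0.1923 -2.4669] w 0.0178
shift cm [-0.28 -0.04  1.92] spin -0.002 rows 0.46524397757776076 0.015976247989922143
```

View pics/s33.png

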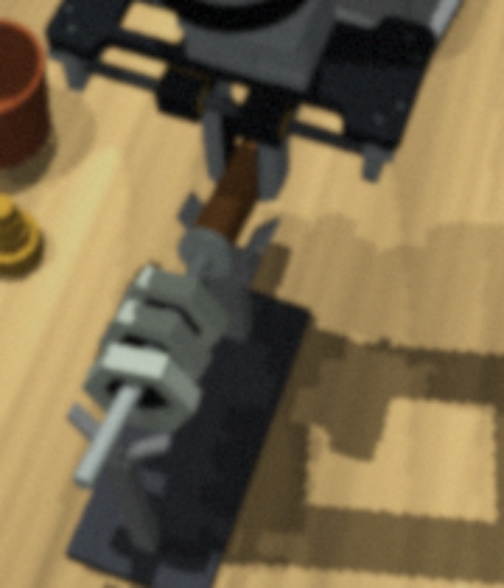

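View pics/w33.png

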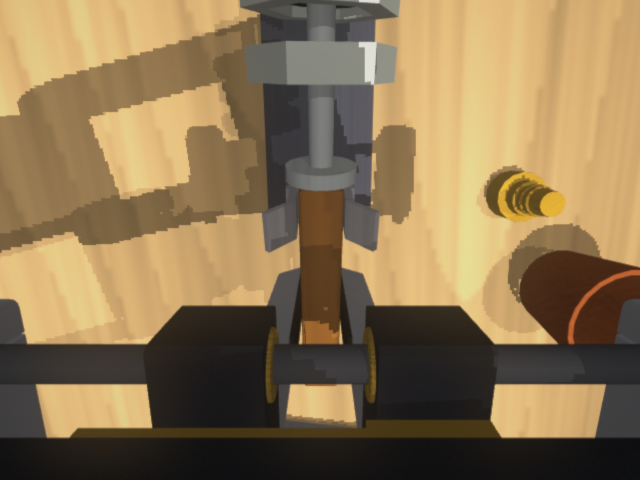

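```bash
python3 -m inch '-0.1 0 0.5 0 1; -0.2 0 1 0 1; -0.2 0 1.4 0 1; -0.2 0 1.7 0 1; -0.2 0 1.7 0 1; -0.2 0 1.7 0 1' | tail -4
python3 - <<'E'
from h import *
o=robot.get_obs();print(o["wrist_force"],o["wrist_torque"],o["tool_pos"])
p,d=robot.snapshot("side");cv2.imwrite("pics/s34.png",cv2.resize(p[260:470,220:400],None,fx=2.8,fy=2.8))
E
```

```text
tool_pos: [0.5257, 0.1683, 0.0976]
ee_rot: [3.136, -0.014, -0.058]
wrist_force: [0.8, 0.0, -3.1]
width: 0.018
[ 0.7663  0.02   -3.1267] [-0.2338 -0.0577  0.0309] [0.5257 0.1683 0.0976]
```

View pics/s34.png

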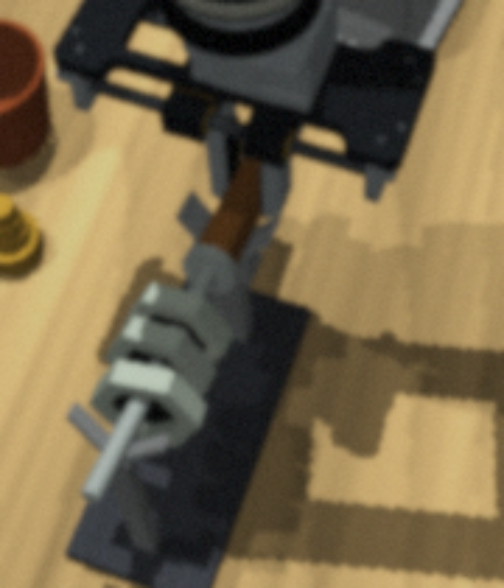

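```bash
python3 -m inch '0 0 0.15 0 1; 0 0 0.3 0 1; 0 0 0.3 0 1' | tail -4; python3 -m inch '0 0 0.1 0 1; 0 0 0.2 0 1; 0 0 0.2 0 1' | tail -4
python3 - <<'E'
from h import *
o=robot.get_obs();print(o["wrist_force"],o["wrist_torque"],o["tool_pos"])
E
```

```text
tool_pos: [0.5262, 0.1687, 0.0952]
ee_rot: [3.137, -0.015, -0.058]
wrist_force: [-0.6, -0.6, -0.8]
width: 0.0181
tool_pos: [0.5267, 0.1688, 0.0944]
ee_rot: [3.137, -0.017, -0.058]
wrist_force: [-1.3, 0.2, 3.7]
width: 0.0177
[-1.3378  0.1662  3.6671] [0.1493 0.1853 0.0449] [0.5267 0.1688 0.0944]
```

Run:
```python
from h import *
p,d=robot.snapshot("side");cv2.imwrite("pics/s35.png",cv2.resize(cv2.convertScaleAbs(p[310:470,220:340],alpha=1.5,beta=15),None,fx=3.7,fy=3.7,interpolation=cv2.INTER_CUBIC))
p,d=robot.snapshot("top");cv2.imwrite("pics/t35.png",cv2.resize(cv2.convertScaleAbs(p[180:300,60:240],alpha=1.5,beta=15),None,fx=4.2,fy=4.2,interpolation=cv2.INTER_CUBIC))
```

```text
(no output)
```

View pics/s35.png

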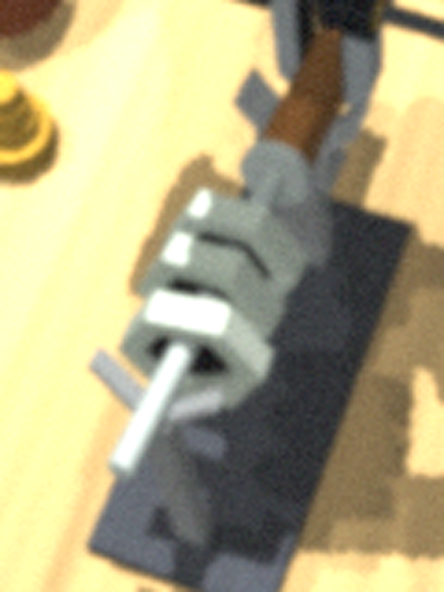

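View pics/t35.png

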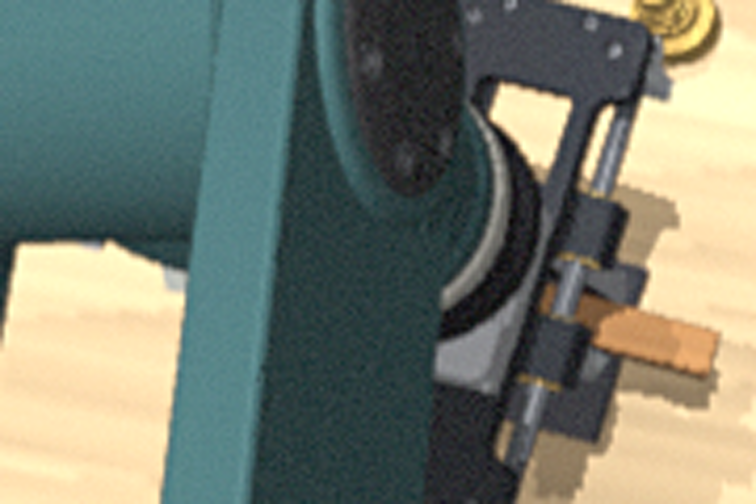

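The rod crosses the vee at crop (150,405) and the handle is in the trough (+6.5 N support). With the nuts on, the balance point lies between trough and vee, so I'll release gently.

```bash
python3 -m inch '0 0 -0.05 0 0.78; 0 0 -0.05 0 0.78; 0 0 -0.05 0 0.78; 0 0 -0.05 0 0.75; 0 0 -0.05 0 0.75' | tail -4
python3 - <<'E'
from h import *
p,d=robot.snapshot("side");cv2.imwrite("pics/s36.png",cv2.resize(cv2.convertScaleAbs(p[310:470,220:340],alpha=1.5,beta=15),None,fx=3.7,fy=3.7,interpolation=cv2.INTER_CUBIC))
E
```

```text
tool_pos: [0.5265, 0.1687, 0.0944]
ee_rot: [3.137, -0.016, -0.058]
wrist_force: [0.4, -0.5, 0.5]
width: 0.0232
```

View pics/s36.png

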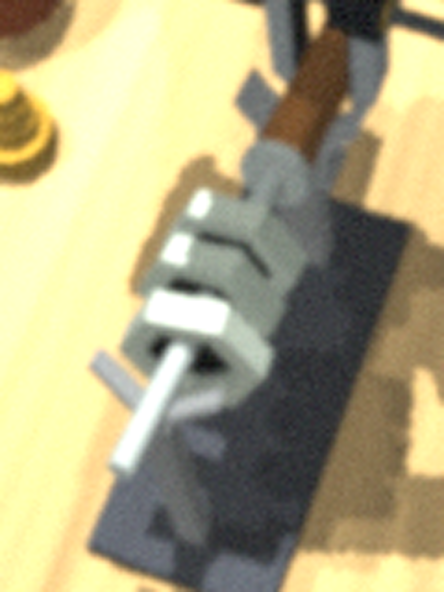

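```bash
python3 -m inch '0 0 0 0 0.5; 0 0 0 0 0.5; 0 0 0 0 0.5; 0 0 0 0 0.5; 0 0 0 0 0.5; 0 0 0 0 0.5; 0 0 -0.5 0 0.5; 0 0 -1.5 0 0.5; 0 0 -3 0 0.5; 0 0 -6 0 0.5; 0 1 -10 0 0.5; 0 3 -14 0 0.5; 0 6 -17 0 0.5; 0 10 -17 0 0.5; 0 14 -17 0 0.5; 0 14 -17 0 0.5' | tail -4
python3 - <<'E'
from h import *
p,d=robot.snapshot("side");cv2.imwrite("pics/s37.png",p)
p,d=robot.snapshot("top");cv2.imwrite("pics/t37.png",p)
E
```

```text
tool_pos: [0.5159, 0.0237, 0.2678]
ee_rot: [3.133, -0.021, -0.066]
wrist_force: [-0.3, 0.4, -0.1]
width: 0.0473
```

View pics/s37.png

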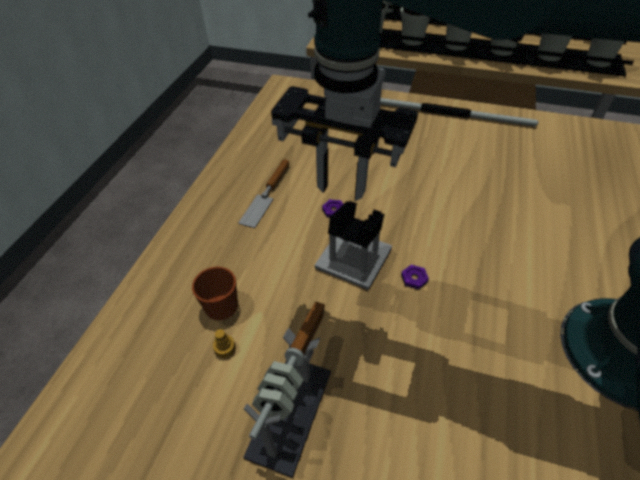

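View pics/t37.png

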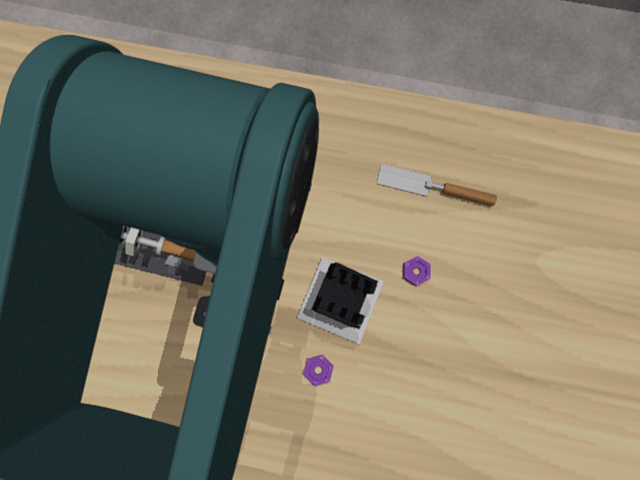

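Run:
```python
from h import *
p=cv2.imread("pics/s37.png")
q=cv2.resize(cv2.convertScaleAbs(p[295:445,235:335],alpha=1.6,beta=15),None,fx=4,fy=4,interpolation=cv2.INTER_CUBIC);cv2.imwrite("pics/s37c.png",q)
```

```text
(no output)
```

View pics/s37c.png

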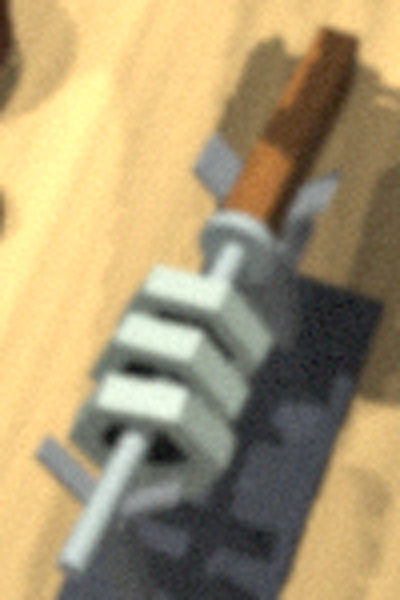

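The collar (294.5,357) and tip (252.5,435.5) lie within about 2 px of where the seated rod should project: collar (294.7,355.4), tip (253.3,433.6). A brief settle check, then I'll hand in.

```bash
python3 -m inch '0 0 0 0 0.5; 0 0 0 0 0.5; 0 0 0 0 0.5; 0 0 0 0 0.5; 0 0 0 0 0.5; 0 0 0 0 0.5' | tail -5
python3 - <<'E'
from h import *
a=cv2.imread("pics/s37.png");p,d=robot.snapshot("side");cv2.imwrite("pics/s38.png",p)
print(cv2.absdiff(a,p)[300:445,240:330].mean(),robot.get_obs()["time"])
print(robot.close_job())
E
```

```text
time: 38.75
tool_pos: [0.5157, 0.0293, 0.2661]
ee_rot: [3.138, -0.018, -0.06]
wrist_force: [-0.3, -0.2, -0.9]
width: 0.047
2.696296296296296 38.8
the job is handed in; nothing more can be done
None
```

The three nuts are threaded on the rod and it now hangs in the stand, handle in the trough and rod in the vee, released with the gripper well clear. I handed the job in at 38.8 s of the 72 s allowed.

**Last checks**
- **Rod position:** in the side view, the collar and tip are within about 2 px (a few mm) of where a properly seated rod should show. Pictures taken before and after a half-second pause show no visible movement.
- **Nuts:** all three are on the rod, between collar and vee. None fell and none was gripped.
- **Rack:** empty, and it shows no shift in the pictures.
- **Other items:** the pot, connector and trowel were not touched.

**What did not go smoothly**
- **Rod let go once before threading:** the tool cannot tilt, so I used the stand to set the rod to 15°. When I opened the gripper to regrip, the unloaded rod tipped and ended up standing on its tail. I took it back by the handle, laid it on the bench, regripped and tilted it again.
- **Tilt correction:** that came out at 16.8°, so I trimmed it to about 15.1° by pressing the tail lightly on the bench.
- **Force on the rack:** feeling for the middle washer reached about 8.5 N, slightly over the 8 N at which the rack can tip or slide. The first washer took about 8.3 N.
- **Measurement disagreement:** camera and arm readings of the rod's height differed by 1 to 4 mm, so I found the first hole's height by feel. For the sideways search, the arm reading put the last hole up to 3 mm from where the camera had.

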